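# Fill, tamp and cover the tin of baking stones

## Robot

A 7-joint arm with a two-finger parallel gripper is mounted at the origin on the work surface. World frame = base frame: x ahead of the robot, y to its left, z up, the work surface at z = 0. Lengths are in m, angles in rad, forces in N, time in s.
With the tool pointing down it reaches from about 0.4 to 0.875 m from the base axis. Payload 6.5 kg.
Tool frame: the origin (TCP) lies between the finger pads; the fingertips stand 8 mm ahead of it and the grasp point (between the pads) lies 11 mm behind it; z points along the fingers, y is the direction in which the jaws open and shut (so a half turn about z gives the same grasp; the last joint's range is limited). The gripper opens to 88 mm and grips with 3 to 60 N. Pads are 18 mm wide; open, the fingers measure 123 mm over their backs; the gripper's body (75 mm by 187 mm) begins 45 mm behind the grasp point.
Start: joints at [-1.184, 0.536, -0.004, 1.538, 0.003, 1.067, -0.071], TCP at [0.284, 0.584, 0.247] pointing down, gripper open.
Joint ranges: [-2.7, 2.7], [-0.37, 2.16], [-1.27, 1.26], [0.24, 2.4], [-1.31, 4.45], [0.19, 1.91], [-2.76, 2.76]. Speed limits (rad/s): [2.39, 2.39, 3.14, 3.14, 3.14, 3.14, 3.14].

## Interface

Orientations are given as a rotation vector (axis times angle).
In Python, from rig import ctrl, viewer, recognise gives the robot as it stands.
- The arm moves only by the tool play_rows, never from a script. Its arguments are lists of equal length, an entry for each row: "xyz": the shift along the tool's x, y, z in units of 40 mm (1.0 is 40 mm), a list of three; "roll": the turn about the tool's z in units of 6 degrees (1.0 is 6 degrees); "jaw": the finger opening in mm, from 0 to 88.1. A call has exactly 5 rows; each row is the pose to reach, as a shift and turn from the pose commanded when the call began, along the tool's axes at that moment; what a row does not reach only later rows make up. A row lasts 1/12 s, in which the tool goes at most 41.7 mm and 7.16 degrees, less where a joint would pass 70% of its speed; a pose out of reach is approached as far as the arm can. A call with a gripper value outside its range is refused whole. The fingers move at their own pace and stop on an object; the grip force is fixed at half the most. Time passes only in rows, so rows that repeat a pose let the fingers close, or fill a call up. It gives the time, the measured TCP pose, the force and the opening at its end, in the units of the state.
- ctrl.sense(): the state, without advancing time (a new reading comes with each control period).
- viewer.read_camera(name): name is "scene" or "top"; returns a dict with "color" (480x640x3 uint8, red, green, blue), "K" (3x3 intrinsics, pixels), "R" (3x3) and "t" (3): a world point X has camera coordinates R X + t. Camera axes: x right, y down, z forward; pixel columns grow to the right and rows downward; lengths in m; the calibration is good to about 2 mm. A picture is of the moment at which its call begins. There is no depth.
- ctrl.hand_in(): hands the job in, once; it reports no verdict.
Trained networks look in the newest picture that a camera, given by its name, has taken for a name from the list of things; names that differ only in an ending like _2 or _b are one class to them, and where a whole thing is asked for, a point or a joint stands for the part that bears it (a point fixed in the world has none). Each returns a list of dicts, best first, with "score" (0 to 1); they miss things now and then, are a little off and sometimes report something else, mostly with a low value. They report only what shows in the picture. A call takes as long as a camera call. They do not tell look-alikes from the thing itself.
- recognise(camera, query): "rect" ([left, top, right, bottom] in pixels, round what is visible of it).
The state is a dict: "time": time; "joint_positions": joint angles; "joint_vel": joint speeds; "effort": joint torques, N m; "tcp_pos": TCP position; "tool_rot": TCP orientation; "wrist_force": force on the tool from outside, world axes, zero at the start; "ft_torque": the same for the moment, N m; "finger_gap": finger opening in m.
Only numpy, scipy, OpenCV 4.12 (cv2) and the standard library are available. Lean on these libraries where they do the work, as an engineer would, in place of code of your own. Each camera call takes 0.05 s, during which the arm holds its last target.

## Task

Put all the loose baking stones from the baking sheet into the round tin with those already there, leaving the icing nozzle on the sheet. Then take the tamper and press the load down firmly, level and in one layer, until you feel the tin's rising base come up hard against its stop; stand the tamper upright on the marble slab again, and finally put the lid on the tin, fully down on the rim. Do not push the other kitchen things about.

Things in the scene. Friction and masses are not known exactly. Their poses are not given: they have to be found in the camera images.
- tin: round open baking tin of dark steel, fixed to the table: outside diameter 132 mm, wall 4 mm (inside 124 mm), rim 60 mm above its origin, which is the centre of its underside on the table. Inside it lies a loose base disc (see tin_stop).
- tin_stop (a point): point on the tin's axis 6 mm above its origin: where the upper face of the aluminium base disc is once it rests on its stop. The disc slides up and down in a tight seal: it starts with its upper face 12 to 18 mm above this point, stays where it is left, and gives way to about 8 N downwards until it meets the stop; pressing the load with 15 to 25 N sets it firmly home.
- tray: flat aluminium baking sheet, fixed, 250 x 250 mm, floor 4 mm above the table, rim 4 mm thick and 14 mm high; origin in the centre of its underside. The stones to be loaded lie on it, about 74 mm apart in a 3 x 3 pattern with gaps.
- slab: marble slab, fixed, 300 mm along its x by 160 mm along its y, 15 mm thick; origin in the centre of its underside. The tamper stands on it, upright, about 80 mm to -x of its middle, and the lid lies on it, about 70 mm to +x.
- tamper: tamper: flat round steel plate, diameter 104 mm, 10 mm thick, with an upright round wooden handle in its middle, diameter 28 mm, whose top is 130 mm above the underside; 0.45 kg. Origin in the centre of the plate's underside, z along the handle. It fits into the tin with 10 mm to spare all round.
- lid: the tin's lid of dark steel: flat disc 134 mm across and 5 mm thick, under it a boss 112 mm across and 6 mm deep that drops into the tin, on top in the middle an upright black knob, diameter 24 mm, from 11 to 41 mm above the origin; 0.2 kg. Origin in the centre of the boss's underside (when the lid is on the tin, 54 mm above the tin's origin), z up through the knob.
- stone_1: glazed clay baking stone, a lumpy many-sided brown chunk about 30 to 34 mm across whichever way it lies, 35 g, smooth; origin in its middle. On the baking sheet at the start, if present; it may be absent.
- stone_2: glazed clay baking stone, a lumpy many-sided brown chunk about 30 to 34 mm across whichever way it lies, 35 g, smooth; origin in its middle. On the baking sheet at the start, if present; it may be absent.
- stone_3: glazed clay baking stone, a lumpy many-sided brown chunk about 30 to 34 mm across whichever way it lies, 35 g, smooth; origin in its middle. On the baking sheet at the start, if present; it may be absent.
- stone_4: glazed clay baking stone, a lumpy many-sided brown chunk about 30 to 34 mm across whichever way it lies, 35 g, smooth; origin in its middle. On the baking sheet at the start, if present; it may be absent.
- stone_5: glazed clay baking stone, a lumpy many-sided brown chunk about 30 to 34 mm across whichever way it lies, 35 g, smooth; origin in its middle. On the baking sheet at the start, if present; it may be absent.
- stone_6: glazed clay baking stone, a lumpy many-sided brown chunk about 30 to 34 mm across whichever way it lies, 35 g, smooth; origin in its middle. On the baking sheet at the start, if present; it may be absent.
- stone_7: glazed clay baking stone, a lumpy many-sided brown chunk about 30 to 34 mm across whichever way it lies, 35 g, smooth; origin in its middle. Already in the tin at the start.
- stone_8: glazed clay baking stone, a lumpy many-sided brown chunk about 30 to 34 mm across whichever way it lies, 35 g, smooth; origin in its middle. Already in the tin at the start.
- nozzle_1: small cone-shaped steel icing nozzle standing on the baking sheet among the stones, 30 mm wide at the foot, 42 mm high, origin under its foot; it is to be left alone.
- nozzle_2: another such nozzle, on the table; to be left alone.
- spatula: kitchen spatula, 280 mm long, lying on the table; origin under its middle; to be left alone.
Not all that is in view belongs to the job. Leave any purple or yellow look-alike of the lid alone.

How it is judged:
On the way, in this order (a step that is already met when the one before it is completed fails the run):
1. all the stones are in the tin (horizontal distance between each of stone_1, stone_2, stone_3, stone_4, stone_5, stone_6, stone_7, stone_8 and tin below 0.06 m and z of stone_1 in the frame of tin between 0 and 0.075 m and z of stone_2 in the frame of tin between 0 and 0.075 m and z of stone_3 in the frame of tin between 0 and 0.075 m and z of stone_4 in the frame of tin between 0 and 0.075 m and z of stone_5 in the frame of tin between 0 and 0.075 m and z of stone_6 in the frame of tin between 0 and 0.075 m and z of stone_7 in the frame of tin between 0 and 0.075 m and z of stone_8 in the frame of tin between 0 and 0.075 m), for 0.3 s.
2. the tamper, upright in the tin, bears on the load with more than 10 N with the base on its stop and all stones in one level layer (contact force between tin and anything else above 10 N and horizontal distance between tamper and tin below 0.03 m and angle between tamper's own z axis and vertical below 0.2 rad and z of tamper in the frame of tin below 0.048 m and horizontal distance between each of stone_1, stone_2, stone_3, stone_4, stone_5, stone_6, stone_7, stone_8 and tin below 0.06 m and z of stone_1 in the frame of tin between 0 and 0.029 m and z of stone_2 in the frame of tin between 0 and 0.029 m and z of stone_3 in the frame of tin between 0 and 0.029 m and z of stone_4 in the frame of tin between 0 and 0.029 m and z of stone_5 in the frame of tin between 0 and 0.029 m and z of stone_6 in the frame of tin between 0 and 0.029 m and z of stone_7 in the frame of tin between 0 and 0.029 m and z of stone_8 in the frame of tin between 0 and 0.029 m), for 0.1 s.
At the end, for the whole second after the job is handed in: Every stone is at rest in the tin, its middle under 29 mm above the tin's underside (one level layer, base on its stop); the tamper stands upright on the slab, its middle 35 mm or more inside the edges; the lid lies flat, fully down on the rim, boss inside (horizontal distance between each of stone_1, stone_2, stone_3, stone_4, stone_5, stone_6, stone_7, stone_8 and tin below 0.06 m and z of stone_1 in the frame of tin between 0 and 0.029 m and z of stone_2 in the frame of tin between 0 and 0.029 m and z of stone_3 in the frame of tin between 0 and 0.029 m and z of stone_4 in the frame of tin between 0 and 0.029 m and z of stone_5 in the frame of tin between 0 and 0.029 m and z of stone_6 in the frame of tin between 0 and 0.029 m and z of stone_7 in the frame of tin between 0 and 0.029 m and z of stone_8 in the frame of tin between 0 and 0.029 m and linear speed of each of stone_1, stone_2, stone_3, stone_4, stone_5, stone_6, stone_7, stone_8, lid, tamper below 0.03 m/s and x of tamper in the frame of slab between -0.11 and 0.11 m and y of tamper in the frame of slab between -0.045 and 0.045 m and horizontal distance between lid and tin below 0.012 m and z of lid in the frame of tin between 0.048 and 0.058 m and angle between lid's own z axis and vertical below 0.06 rad and angle between tamper's own z axis and vertical below 0.1 rad and z of tamper in the frame of slab between 0.01 and 0.022 m); the robot touches nothing.
It fails at once if a nozzle is pushed more than 30 mm away (distance of any of nozzle_1, nozzle_2 from where it was at the start of the episode above 0.03 m).
It fails at once if the spatula is pushed more than 30 mm away (distance of spatula from where it was at the start of the episode above 0.03 m).
Of stone_1, stone_2, stone_3, stone_4, stone_5, stone_6 only 4 to 6 are there at a start; the rules pass over those that are not, and their reading is None.
At some moment in a run one of stone_1, stone_2, stone_3, stone_4, stone_5, stone_6 may be knocked a few centimetres aside while the robot is not near it.
Once in a run the grip may slacken for a moment while it holds something.
It also fails if it takes over 208 s, if anything falls off the work surface, if the arm or the gripper's body presses on something with over 40 N, if the wrist force passes 120 N, or if a joint passes its speed limit or range.

## Working session

There is one attempt and no reset: what is moved stays moved. The work goes in short steps, Python scripts to look and compute and a tool call to move; the robot and the scene stay as the last step left them, time stands still between calls to the robot, and variables do not carry over. Pictures are saved under pics/ and viewed, and the job is handed in when it is done.

Besides the shell and the picture viewer there is one more tool, called after "Request:" in YAML: its name, and indented under it one key for each argument. play_rows: Moves the arm, as the interface text tells. Its arguments: {"type":"object","properties":{"xyz":{"type":"array"},"roll":{"type":"array"},"jaw":{"type":"array"}},"required":["xyz","roll","jaw"]}

```bash
ls -la; mkdir -p pics; python3 - <<'E'
from rig import ctrl, viewer, recognise
import cv2,numpy as np
s=ctrl.sense()
print({k:np.round(v,3).tolist() for k,v in s.items()})
for c in ['scene','top']:
    d=viewer.read_camera(c)
    cv2.imwrite(f'pics/{c}0.png',d['color'][:,:,::-1])
    print(c,d['K'],d['R'],d['t'])
    for q in ['tin','tray','slab','tamper','lid','stone_1','nozzle_1','spatula']:
        print(q,[(np.round(r['rect']).astype(int).tolist(),round(r['score'],2)) for r in recognise(c,q)])
E
```

```text
total 12
drwxr-xr-x  3 agent agent 4096 Dec  7 14:52 .
drwxr-xr-x 23 root  root  4096 Dec  7 14:52 ..
drwxr-xr-x  2 agent agent 4096 Dec  7 14:52 pics
{'time': 0.0, 'joint_positions': [-1.184, 0.537, -0.004, 1.539, 0.003, 1.067, -0.071], 'joint_vel': [0.0, 0.001, -0.0, 0.001, 0.0, 0.0, -0.0], 'effort': [0.0, -57.098, 0.991, -25.16, -0.056, 0.018, 0.0], 'tcp_pos': [0.284, 0.584, 0.246], 'tool_rot': [-0.705, -3.061, 0.003], 'wrist_force': [0.495, -0.585, 0.341], 'ft_torque': [0.118, 0.047, 0.019], 'finger_gap': 0.088}
scene [[618.11897969   0.         323.00928271]
 [  0.         618.11897969 239.60118513]
 [  0.           0.           1.        ]] [[-0.46765274  0.88373113 -0.01789398]
 [ 0.6962097   0.35579624 -0.62345897]
 [-0.54460349 -0.30402026 -0.78165128]] [ 0.2514283  -0.31251705  1.55209621]
tin [([292, 239, 357, 311], 0.97)]
tray [([380, 238, 541, 383], 0.81), ([461, 261, 482, 278], 0.26)]
slab [([153, 155, 290, 276], 0.85)]
tamper [([223, 136, 273, 198], 0.97)]
lid [([303, 171, 360, 214], 0.8), ([224, 110, 279, 146], 0.74), ([174, 200, 236, 249], 0.72), ([324, 266, 345, 284
[... 515 characters left out ...]
.99967722 -0.00806719]
 [-0.98775698  0.02504615 -0.15397675]
 [ 0.1541291   0.00425899 -0.98804154]] [0.02782522 0.50224238 0.94216625]
tin [([294, 181, 357, 244], 0.95)]
tray [([156, 189, 272, 312], 0.6)]
slab [([416, 171, 501, 309], 0.79)]
tamper [([431, 256, 478, 303], 0.96), ([415, 171, 499, 311], 0.51)]
lid [([346, 284, 406, 348], 0.94), ([474, 327, 533, 391], 0.82), ([422, 180, 484, 238], 0.74)]
stone_1 [([208, 275, 222, 286], 0.74), ([200, 238, 217, 253], 0.72), ([236, 276, 255, 286], 0.7), ([235, 238, 256, 253], 0.6), ([170, 246, 184, 265], 0.58), ([335, 207, 347, 222], 0.51), ([310, 205, 329, 222], 0.48)]
nozzle_1 [([173, 278, 193, 295], 0.59)]
spatula [([273, 82, 303, 198], 0.77)]
```

View pics/scene0.png

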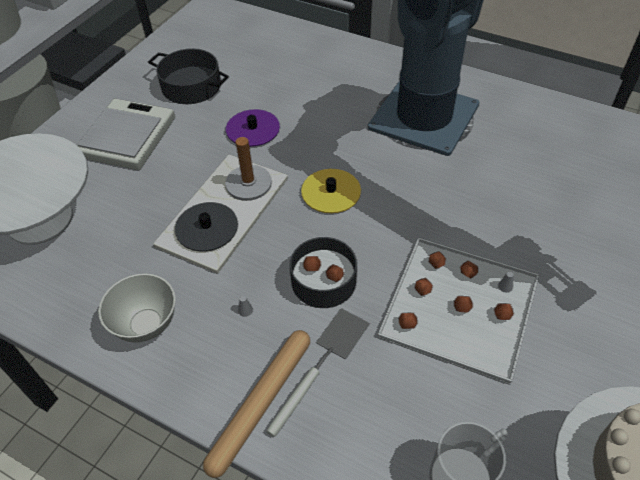

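View pics/top0.png

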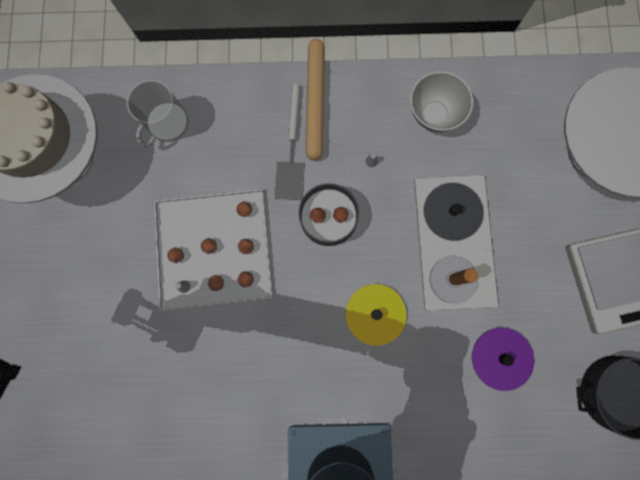

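Seen: six stones on the sheet (top px (245,209), (175,255), (209,246), (246,246), (216,283), (246,279)), with the nozzle at (183,286). Two stones are in the tin at (318,215) and (341,214). The black lid on the slab at (455,210) is the right one. The yellow (376,314) and purple (504,358) ones are decoys.

```bash
cat > h.py <<'E'
from rig import ctrl, viewer, recognise
import cv2,numpy as np
from scipy.spatial.transform import Rotation as Ro
def back(d,u,v,z):
    r=d['R'].T@np.linalg.inv(d['K'])@np.array([u,v,1.]); c=-d['R'].T@d['t']
    return c+r*(z-c[2])/r[2]
def proj(d,X):
    p=d['K']@(d['R']@np.asarray(X)+d['t']); return p[:2]/p[2]
def stones(d):
    hsv=cv2.cvtColor(d['color'],cv2.COLOR_RGB2HSV)
    m=(((hsv[...,0]<9)|(hsv[...,0]>174))&(hsv[...,1]>120)&(hsv[...,2]>40)).astype(np.uint8)
    n,l,st,ce=cv2.connectedComponentsWithStats(m,connectivity=4)
    return [(ce[i],st[i][4]) for i in range(1,n) if 40<st[i][4]<900]
def tri(ds,uvs):
    A=[];b=[]
    for d,(u,v) in zip(ds,uvs):
        P=d['K']@np.hstack([d['R'],d['t'].reshape(3,1)])
        for w,row in ((u,0),(v,1)):
            q=w*P[2]-P[row];A.append(q[:3]);b.append(-q[3])
    A=np.array(A);b=np.array(b);x=np.linalg.lstsq(A,b,rcond=None)[0];return x
def state():
    s=ctrl.sense();R=Ro.from_rotvec(s['tool_rot']).as_matrix()
    return s,R
def go(target,yaw=None):
    """print shift for target TCP xyz in tool units (40mm) and roll (6deg); yaw=deg of tool x axis"""
    s,R=state();d=R.T@(np.array(target)-s['tcp_pos'])/0.04
    y0=np.degrees(np.arctan2(R[1,0],R[0,0]))
    print('t',round(s['time'],2),'tcp',np.round(s['tcp_pos'],4),'yaw',round(y0,1),'gap',round(s['finger_gap']*1e3,1),'F',np.round(s['wrist_force'],1),
     'shift',np.round(d,3),'len mm',round(np.linalg.norm(d)*40), 'roll', None if yaw is None else round(-((yaw-y0+180)%360-180)/6,2))
def snap(name,cam='top',crop=None,scale=1):
    d=viewer.read_camera(cam);im=d['color'][:,:,::-1]
    if crop: x0,y0,x1,y1=crop; im=im[y0:y1,x0:x1]
    if scale!=1: im=cv2.resize(im,None,fx=scale,fy=scale,interpolation=cv2.INTER_CUBIC)
    cv2.imwrite(f'pics/{name}.png',im);return d
E
python3 - <<'E'
from h import *
dt=viewer.read_camera('top');ds=viewer.read_camera('scene')
np.set_printoptions(precision=4,suppress=True)
for d,n in ((dt,'top'),(ds,'scene')):
    for c,a in stones(d): print(n,np.round(c,1),a,back(d,*c,0.020)[:2], back(d,*c,0.038)[:2])
print('tin',back(dt,*[328,214.5],0.05))
print('tamper plate',back(dt,454,280,.022),'lid',back(dt,453.5,211,.026),'knob',back(dt,456,209.5,.056))
print('scene knob',back(ds,205,218,.056))
for n,p in (('tray',[(156,203),(264,191),(272,297),(161,307)]),('slab',[(415,178),(484,175),(497,306),(425,310)])):
    for q in p: print(n,back(dt,*q,.014))
print('nozz',back(dt,183,287,.004),back(dt,371,163,0))
E
python3 - <<'E'
import sys;sys.path.insert(0,'.')
from h import *
im=cv2.imread('pics/top0.png')
cv2.imwrite('pics/c1.png',cv2.resize(im[165:325,145:365],None,fx=3.6,fy=3.6,interpolation=cv2.INTER_CUBIC))
cv2.imwrite('pics/c2.png',cv2.resize(im[160:320,360:520],None,fx=3.7,fy=3.7,interpolation=cv2.INTER_CUBIC))
E
```

```text
tin [0.5548 0.0091 0.05  ]
tamper plate [ 0.4071 -0.2635  0.022 ] lid [ 0.5607 -0.2717  0.026 ] knob [ 0.5575 -0.2687  0.056 ]
scene knob [ 0.5674 -0.2593  0.056 ]
tray [0.5994 0.4008 0.014 ]
tray [0.6211 0.154  0.014 ]
tray [0.3801 0.1371 0.014 ]
tray [0.3642 0.3817 0.014 ]
slab [ 0.6427 -0.1924  0.014 ]
slab [ 0.6456 -0.3506  0.014 ]
slab [ 0.3486 -0.3557  0.014 ]
slab [ 0.3437 -0.1979  0.014 ]
nozz [0.4074 0.3375 0.004 ] [ 0.6857 -0.0946  0.    ]
```

```bash
ls pics
```

```text
c1.png
c2.png
scene0.png
top0.png
```

```bash
python3 - <<'E'
from h import *
im=cv2.cvtColor(cv2.imread('pics/top0.png'),cv2.COLOR_BGR2HSV)
for p in [(245,209),(209,246),(318,215)]: print(im[p[1]-4:p[1]+5:2,p[0]].tolist())
im=cv2.cvtColor(cv2.imread('pics/scene0.png'),cv2.COLOR_BGR2HSV)
for p in [(463,303)]: print(im[p[1]-4:p[1]+5:2,p[0]].tolist())
E
```

```text
[[9, 146, 108], [9, 139, 121], [9, 141, 123], [8, 135, 106], [9, 134, 99]]
[[10, 131, 97], [10, 134, 112], [9, 140, 115], [9, 131, 109], [9, 136, 90]]
[[7, 129, 97], [10, 137, 99], [9, 132, 95], [9, 134, 93], [9, 131, 101]]
[[10, 150, 107], [9, 142, 106], [11, 163, 94], [11, 156, 90], [10, 151, 83]]
```

View pics/c1.png

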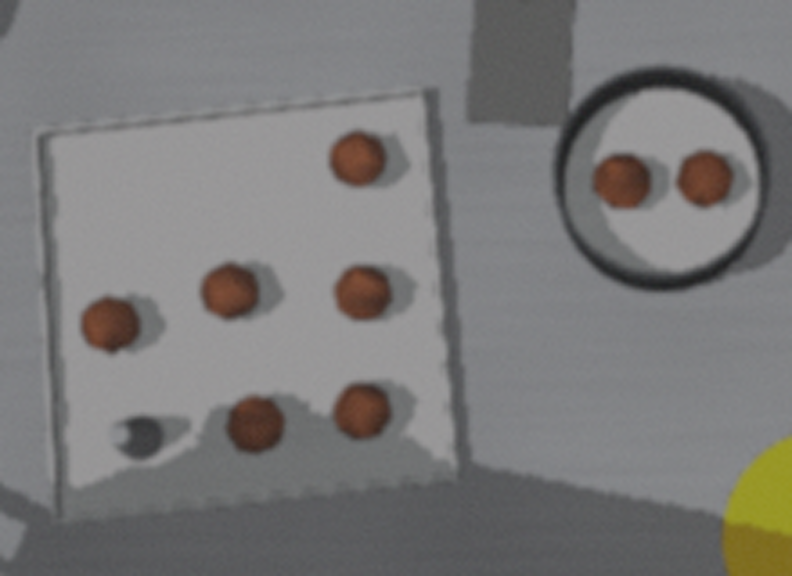

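View pics/c2.png

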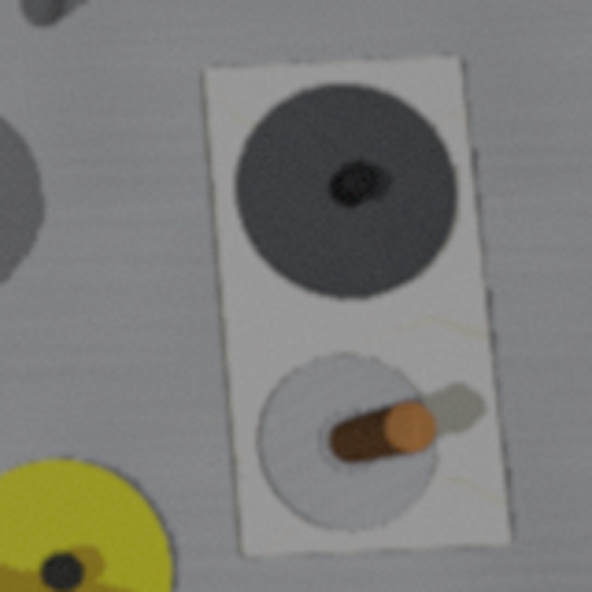

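The crops show clean separations: six stones and one nozzle on the sheet, and the dark lid on the marble next to the tamper.

```bash
sed -i "s/hsv\[...,0\]<9/hsv[...,0]<15/; s/hsv\[...,1\]>120/hsv[...,1]>100/; s/>40)/>30)/" h.py; cat >> h.py <<'E'
def table(ztray=0.020,ztin=0.038,pr=True):
    dt=viewer.read_camera('top');ds=viewer.read_camera('scene')
    T=stones(dt);S=stones(ds);out=[]
    for c,a in T:
        best=None
        for c2,a2 in S:
            X=tri([dt,ds],[c,c2]);e=np.linalg.norm(proj(dt,X)-c)+np.linalg.norm(proj(ds,X)-c2)
            if best is None or e<best[1]: best=(X,e,c2,a2)
        b=back(dt,*c,ztray if c[0]<285 else ztin)
        print('top',np.round(c,1),a,'scene',None if best is None else (np.round(best[2],1),best[3],'tri',np.round(best[0],4),'err',round(best[1],1)),'top-only',np.round(b[:2],4))
    return dt,ds
E
python3 - <<'E'
from h import *
table()
E
```

```text
top [243.9 208.8] 136 scene (array([407.5, 320.1]), np.int32(232), 'tri', array([0.5791, 0.201 , 0.0174]), 'err', np.float64(1.3)) top-only [0.5792 0.1988]
top [340.3 214.2] 145 scene (array([311.5, 263.5]), np.int32(199), 'tri', array([ 0.5569, -0.0162,  0.0358]), 'err', np.float64(1.6)) top-only [ 0.5574 -0.0182]
top [317.4 215. ] 149 scene (array([334.6, 273.1]), np.int32(202), 'tri', array([0.5566, 0.0349, 0.0352]), 'err', np.float64(1.8)) top-only [0.5569 0.0326]
top [208.2 245.5] 137 scene (array([462.7, 303.8]), np.int32(229), 'tri', array([0.4973, 0.2805, 0.017 ]), 'err', np.float64(1.2)) top-only [0.4975 0.2781]
top [245.1 246. ] 142 scene (array([423.1, 286.3]), np.int32(203), 'tri', array([0.494 , 0.1979, 0.0166]), 'err', np.float64(1.2)) top-only [0.4942 0.1957]
top [174.9 254.7] 143 scene (array([503.4, 311.2]), np.int32(234), 'tri', array([0.4783, 0.3545, 0.0175]), 'err', np.float64(1.1)) top-only [0.4786 0.3523]
top [459.3 277.7] 144 scene (array([244.4, 155.5]), np.int32(233), 'tri', array([ 0.4085, -0.2559,  0.0985]), 'err', np.float64(2.3)) top-only [ 0.4109 -0.2707]
top [244.9 278.9] 140 scene (array([437.1, 259.6]), np.int32(191), 'tri', array([0.4205, 0.1983, 0.0164]), 'err', np.float64(1.4)) top-only [0.421  0.1959]
top [215.6 282.3] 138 scene (array([469. , 269.1]), np.int32(200), 'tri', array([0.4145, 0.2633, 0.0173]), 'err', np.float64(1.6)) top-only [0.4151 0.2606]
```

```bash
python3 - <<'E'
from h import *
from scipy.optimize import least_squares
dt=viewer.read_camera('top');ds=viewer.read_camera('scene')
a=np.linspace(0,2*np.pi,120)
def pts(x,y,rings):
    return np.vstack([np.c_[x+r*np.cos(a),y+r*np.sin(a),np.full(120,z)] for r,z in rings])
def box(d,P):
    q=d['K']@(d['R']@P.T+d['t'][:,None]);q=q[:2]/q[2];return np.array([q[0].min(),q[1].min(),q[0].max(),q[1].max()])
for n,rings,g in (('tin',[(.066,.06),(.066,0)],(.555,.01)),('lid',[(.067,.026),(.067,.021),(.012,.056)],(.56,-.27)),('tamper',[(.052,.015),(.052,.025),(.014,.145)],(.407,-.265))):
    obs=[]
    for c,d in (('top',dt),('scene',ds)):
        best=min((r['rect'] for r in recognise(c,n) if r['score']>.3),key=lambda r:np.abs(np.array(r)-box(d,pts(*g,rings))).max())
        obs.append((d,np.array(best)))
    for sub in (obs[:1],obs[1:],obs):
        r=least_squares(lambda p:np.concatenate([box(d,pts(*p,rings))-o for d,o in sub]),g,loss='soft_l1')
        print(n,np.round(r.x,4),np.round(r.fun,1))
go((0.535,0.199,0.12),180)
E
```

```text
Traceback (most recent call last):
ValueError: min() iterable argument is empty
```

```bash
cat > fit.py <<'E'
from h import *
from scipy.optimize import least_squares
a=np.linspace(0,2*np.pi,120)
def pts(x,y,rings):
    return np.vstack([np.c_[x+r*np.cos(a),y+r*np.sin(a),np.full(120,z)] for r,z in rings])
def box(d,P):
    q=d['K']@(d['R']@P.T+d['t'][:,None]);q=q[:2]/q[2];return np.array([q[0].min(),q[1].min(),q[0].max(),q[1].max()])
def fit(n,rings,g,dt,ds):
    obs=[]
    for c,d in (('top',dt),('scene',ds)):
        rs=[r['rect'] for r in recognise(c,n)]
        if not rs: print(n,c,'none'); continue
        best=min(rs,key=lambda r:np.abs(np.array(r)-box(d,pts(*g,rings))).max())
        obs.append((d,np.array(best)))
    subs=[obs] if len(obs)<2 else [obs[:1],obs[1:],obs]
    for sub in subs:
        r=least_squares(lambda p:np.concatenate([box(d,pts(*p,rings))-o for d,o in sub]),g,loss='soft_l1')
        print(n,np.round(r.x,4),np.round(r.fun,1))
def cams(): return viewer.read_camera('top'),viewer.read_camera('scene')
E
python3 - <<'E'
from fit import *
dt,ds=cams()
for n,rings,g in (('tin',[(.066,.06),(.066,0)],(.555,.01)),('lid',[(.067,.026),(.067,.021),(.012,.056)],(.56,-.27)),('tamper',[(.052,.015),(.052,.025),(.014,.145)],(.407,-.265))):
    fit(n,rings,g,dt,ds)
go((0.535,0.199,0.12),180)
E
```

```text
tin scene none
tin [0.5601 0.0094] [ 1.3 -0.4 -1.3  0.5]
lid [ 0.5646 -0.2691] [ 0.7 -0.4 -0.7  0.4]
lid [ 0.5616 -0.2686] [-0.4  0.5  0.4 -0.5]
lid [ 0.5632 -0.2685] [ 0.5  0.3 -0.9  1.  -0.8  1.   0.   0.1]
tamper [ 0.408  -0.2599] [-0.5 -0.7  0.4  0.6]
tamper [ 0.4084 -0.2549] [-1.  -1.3  1.   1. ]
tamper [ 0.4076 -0.2585] [-1.2 -0.5 -0.3  0.8 -2.2 -2.  -0.2  0.2]
t 1.65 tcp [0.2844 0.5845 0.2467] yaw 154.1 gap 88.2 F [ 0.4  0.  -0. ] shift [-9.851 -5.925  3.169] len mm 477 roll -4.32
```

Request:
play_rows:
  xyz:
    - [-4,-2.4,0.8]
    - [-4,-2.4,0.8]
    - [-4,-2.4,0.8]
    - [-4,-2.4,0.8]
    - [-4,-2.4,0.8]
  roll: [-4.3,-4.3,-4.3,-4.3,-4.3]
  jaw: [52,52,52,52,52]

```text
time: 2.07
tcp_pos: [0.3895, 0.4229, 0.214]
tool_rot: [0.005, 3.141, -0.005]
wrist_force: [0.7, -0.3, 0.7]
finger_gap: 0.057
```

```bash
python3 -c "
from h import *
go((0.579,0.200,0.12),180)"
```

```text
t 2.07 tcp [0.3895 0.4229 0.214 ] yaw 179.8 gap 57.0 F [ 0.7 -0.3  0.7] shift [-4.754 -5.549  2.372] len mm 307 roll -0.03
```

Request:
play_rows:
  xyz:
    - [-3,-3.5,1.2]
    - [-3,-3.5,1.2]
    - [-3,-3.5,1.2]
    - [-3,-3.5,1.2]
    - [-3,-3.5,1.2]
  roll: [0,0,0,0,0]
  jaw: [52,52,52,52,52]

```text
time: 2.48
tcp_pos: [0.5088, 0.2827, 0.1658]
tool_rot: [0.011, 3.141, -0.004]
wrist_force: [-1.1, -0.9, -0.9]
finger_gap: 0.0519
```

```bash
python3 -c "
from h import *
go((0.579,0.200,0.10),180)"
```

```text
t 2.48 tcp [0.5088 0.2827 0.1658] yaw 179.6 gap 51.9 F [-1.1 -0.9 -0.9] shift [-1.77  -2.051  1.653] len mm 127 roll -0.07
```

Request:
play_rows:
  xyz:
    - [-1,-1.2,0.8]
    - [-1.77,-2.05,1.6]
    - [-1.77,-2.05,1.6]
    - [-1.77,-2.05,1.8]
    - [-1.77,-2.05,2.2]
  roll: [0,0,0,0,0]
  jaw: [52,52,52,52,52]

```text
time: 2.9
tcp_pos: [0.5788, 0.2025, 0.0785]
tool_rot: [0.012, 3.14, -0.002]
wrist_force: [-0.2, 2.0, 0.6]
finger_gap: 0.0523
```

```bash
python3 -c "
from h import *
go((0.579,0.200,0.0145),180)"
```

```text
t 2.9 tcp [0.5788 0.2025 0.0785] yaw 179.6 gap 52.3 F [-0.2  2.   0.6] shift [-0.004 -0.06   1.599] len mm 64 roll -0.07
```

Request:
play_rows:
  xyz:
    - [0,-0.03,0.8]
    - [0,-0.03,1.5]
    - [0,-0.03,1.57]
    - [0,-0.03,1.57]
    - [0,-0.03,1.57]
  roll: [0,0,0,0,0]
  jaw: [52,52,52,25,20]

```text
time: 3.32
tcp_pos: [0.5765, 0.2047, 0.0164]
tool_rot: [-0.004, -3.142, 0.0]
wrist_force: [0.0, 0.1, 0.2]
finger_gap: 0.0407
```

Request:
play_rows:
  xyz:
    - [0,0,0]
    - [0,0,0]
    - [0,0,-1]
    - [0,0,-2]
    - [0,0,-2.5]
  roll: [0,0,0,0,0]
  jaw: [15,15,15,15,15]

```text
time: 3.73
tcp_pos: [0.5783, 0.2052, 0.1206]
tool_rot: [0.004, 3.137, 0.003]
wrist_force: [1.2, 0.2, 1.0]
finger_gap: 0.0335
```

```bash
python3 -c "
from h import *
go((0.559,0.065,0.12),180)"
```

```text
t 3.73 tcp [0.5783 0.2052 0.1206] yaw 179.9 gap 33.5 F [1.2 0.2 1. ] shift [ 0.475 -3.507  0.005] len mm 142 roll -0.02
```

```bash
python3 -c "
from h import *
print(np.round(ctrl.sense()['joint_positions'],2))
go((0.560,0.0095,0.12),90)
go((0.560,0.0095,0.12),270)"
```

```text
[-0.4   0.63 -0.03  1.73  0.02  0.78  1.14]
t 3.73 tcp [0.5783 0.2052 0.1206] yaw 179.9 gap 33.5 F [1.2 0.2 1. ] shift [ 4.460e-01 -4.895e+00  2.000e-03] len mm 197 roll 14.98
t 3.73 tcp [0.5783 0.2052 0.1206] yaw 179.9 gap 33.5 F [1.2 0.2 1. ] shift [ 4.460e-01 -4.895e+00  2.000e-03] len mm 197 roll -15.02
```

Request:
play_rows:
  xyz:
    - [0.1,-0.9,-0.1]
    - [0.2,-1.8,-0.1]
    - [0.3,-2.8,0]
    - [0.4,-3.8,0]
    - [0.45,-4.8,0]
  roll: [1.1,2.2,3.3,4.4,5.5]
  jaw: [15,15,15,15,15]

```text
time: 4.15
tcp_pos: [0.5573, 0.0111, 0.1168]
tool_rot: [0.903, 3.008, 0.001]
wrist_force: [0.6, -0.0, -0.0]
finger_gap: 0.0337
```

Request:
play_rows:
  xyz:
    - [0,0,0]
    - [0,0,0]
    - [0,0,0]
    - [0,0,0]
    - [0,0,0]
  roll: [1.1,2.2,3.3,4.4,5.5]
  jaw: [15,15,15,15,15]

```text
time: 4.57
tcp_pos: [0.5582, 0.0127, 0.1168]
tool_rot: [1.722, 2.627, 0.002]
wrist_force: [-0.0, 0.5, -0.3]
finger_gap: 0.0334
```

Request:
play_rows:
  xyz:
    - [0,0,0]
    - [0,0,0]
    - [0,0,0]
    - [0,0,0]
    - [0,0,0]
  roll: [1.1,2.2,3.3,4,4]
  jaw: [15,15,15,15,15]

```text
time: 4.98
tcp_pos: [0.5582, 0.013, 0.1166]
tool_rot: [2.226, 2.216, 0.001]
wrist_force: [0.3, 0.7, -1.1]
finger_gap: 0.0337
```

```bash
python3 -c "
from h import *
go((0.560,0.0095,0.075),90)
snap('a1','scene',(240,150,440,330),4)
table()"
```

```text
t 4.98 tcp [0.5582 0.013  0.1166] yaw 89.7 gap 33.7 F [ 0.3  0.7 -1.1] shift [-0.089  0.045  1.039] len mm 42 roll -0.04
top [208.4 245.5] 137 scene (array([462.7, 303.8]), np.int32(228), 'tri', array([0.4973, 0.2804, 0.0169]), 'err', np.float64(1.4)) top-only [0.4975 0.2778]
top [241.9 244.6] 54 scene (array([423.1, 286.3]), np.int32(201), 'tri', array([0.4978, 0.2007, 0.0235]), 'err', np.float64(1.2)) top-only [0.4977 0.203 ]
top [174.8 254.8] 136 scene (array([503.4, 311.3]), np.int32(235), 'tri', array([0.4783, 0.3546, 0.0175]), 'err', np.float64(1.0)) top-only [0.4785 0.3524]
top [462.3 276.8] 189 scene (array([241.2, 143.4]), np.int32(71), 'tri', array([ 0.4098, -0.2556,  0.134 ]), 'err', np.float64(5.7)) top-only [ 0.4127 -0.2773]
top [213.9 280.6] 86 scene (array([468.9, 269.1]), np.int32(197), 'tri', array([0.4183, 0.2643, 0.0229]), 'err', np.float64(0.6)) top-only [0.4188 0.2643]
```

View pics/a1.png

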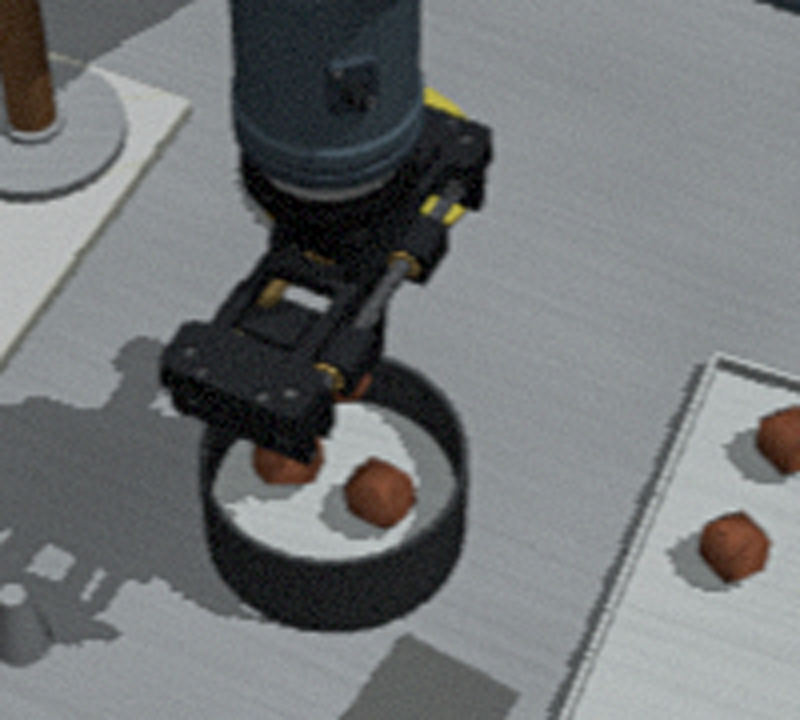

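The gripper with stone 1 hangs centrally over the tin, and the two resident stones lie left and right of it. Lowering between them.

Request:
play_rows:
  xyz:
    - [-0.06,0.04,0.5]
    - [-0.06,0.04,1]
    - [-0.06,0.04,1.3]
    - [-0.06,0.04,1.5]
    - [-0.06,0.04,1.6]
  roll: [0,0,0,0,0]
  jaw: [15,15,15,15,15]

```text
time: 5.55
tcp_pos: [0.5591, 0.0101, 0.051]
tool_rot: [-2.223, -2.219, 0.001]
wrist_force: [-0.3, -0.2, 0.3]
finger_gap: 0.0335
```

Request:
play_rows:
  xyz:
    - [0,0,0.1]
    - [0,0,0.2]
    - [0,0,0.3]
    - [0,0,0.3]
    - [0,0,0.3]
  roll: [0,0,0,0,0]
  jaw: [15,15,15,15,15]

```text
time: 5.97
tcp_pos: [0.5597, 0.0102, 0.04]
tool_rot: [2.224, 2.219, 0.0]
wrist_force: [-0.5, 0.5, -0.0]
finger_gap: 0.0331
```

Request:
play_rows:
  xyz:
    - [0,0,0.04]
    - [0,0,0.07]
    - [0,0,0.07]
    - [0,0,0.07]
    - [0,0,0.07]
  roll: [0,0,0,0,0]
  jaw: [15,15,15,40,48]

```text
time: 6.38
tcp_pos: [0.5597, 0.0101, 0.0372]
tool_rot: [2.224, 2.219, 0.0]
wrist_force: [0.8, 0.2, 0.1]
finger_gap: 0.0445
```

Request:
play_rows:
  xyz:
    - [0,0,0]
    - [0,0,-0.8]
    - [0,0,-1.7]
    - [0,0,-2.2]
    - [0,0,-2.2]
  roll: [0,0,0,0,0]
  jaw: [48,48,48,48,48]

```text
time: 6.8
tcp_pos: [0.5626, 0.01, 0.1294]
tool_rot: [2.221, 2.215, 0.009]
wrist_force: [1.3, -0.2, -0.4]
finger_gap: 0.0479
```

Request:
play_rows:
  xyz:
    - [0.9,-0.3,0]
    - [1.8,-0.5,0]
    - [2.7,-0.9,0]
    - [3.6,-1.2,0]
    - [4.5,-1.5,0]
  roll: [-1.1,-2.2,-3.3,-4.4,-5.5]
  jaw: [52,52,52,52,52]

```text
time: 7.22
tcp_pos: [0.4987, 0.1918, 0.1245]
tool_rot: [-1.494, -2.763, 0.001]
wrist_force: [1.1, 0.6, -0.9]
finger_gap: 0.0516
```

```bash
python3 -c "
from h import *
snap('a2','top',(280,165,380,265),6)
go((0.494,0.1975,0.09),180)
print(np.round(ctrl.sense()['joint_positions'],2))
table()"
```

```text
t 7.27 tcp [0.4956 0.201  0.1243] yaw 124.1 gap 52.1 F [-1.9  6.9 -0.1] shift [-0.056 -0.083  0.857] len mm 34 roll -9.31
[-0.64  0.52  0.23  1.94 -0.19  0.69  0.29]
top [346.3 212.2] 144 scene (array([321.7, 267.9]), np.int32(618), 'tri', array([ 0.5546, -0.0083,  0.0265]), 'err', np.float64(18.1)) top-only [ 0.5614 -0.0315]
top [330.1 214.3] 140 scene (array([321.7, 267.9]), np.int32(618), 'tri', array([0.5573, 0.0067, 0.0358]), 'err', np.float64(1.8)) top-only [0.5578 0.0044]
top [314.  215.7] 142 scene (array([321.7, 267.9]), np.int32(618), 'tri', array([0.5615, 0.0223, 0.0492]), 'err', np.float64(14.1)) top-only [0.5555 0.0402]
top [459.6 278.3] 117 scene (array([244.9, 162.9]), np.int32(56), 'tri', array([ 0.4074, -0.2608,  0.074 ]), 'err', np.float64(0.0)) top-only [ 0.4096 -0.2714]
top [246.4 280.8] 81 scene (array([423.1, 286.2]), np.int32(203), 'tri', array([ 0.4295,  0.1929, -0.0698]), 'err', np.float64(11.8)) top-only [0.4166 0.1925]
top [218.5 282.3] 75 scene (array([462.7, 303.8]), np.int32(227), 'tri', array([ 0.424 ,  0.2754, -0.088 ]), 'err', np.float64(3.8)) top-only [0.4149 0.2541]
```

View pics/a2.png

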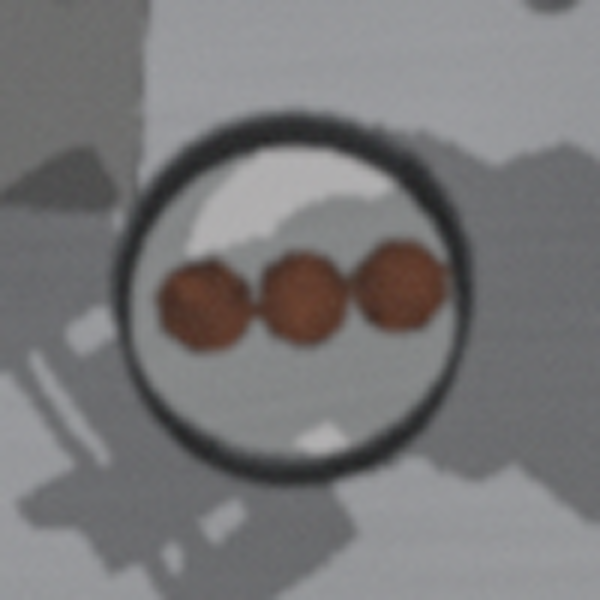

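The resident stones moved apart, and three stones now lie in a line across the middle of the tin.

Request:
play_rows:
  xyz:
    - [0,-0.08,0.4]
    - [0,-0.08,0.8]
    - [0,-0.08,1.0]
    - [0,-0.08,1.0]
    - [0,-0.08,1.0]
  roll: [0,0,0,0,0]
  jaw: [52,52,52,52,52]

```text
time: 7.78
tcp_pos: [0.4975, 0.1874, 0.0848]
tool_rot: [-1.505, -2.757, 0.002]
wrist_force: [-0.4, 0.3, -0.1]
finger_gap: 0.0521
```

```bash
python3 -c "
from h import *
go((0.494,0.197,0.017),180)"
```

```text
t 7.78 tcp [0.4975 0.1874 0.0848] yaw 122.7 gap 52.1 F [-0.4  0.3 -0.1] shift [0.25  0.058 1.696] len mm 69 roll -9.54
```

Request:
play_rows:
  xyz:
    - [0.25,0.06,0.2]
    - [0.25,0.06,1.0]
    - [0.25,0.06,1.6]
    - [0.25,0.06,1.68]
    - [0.25,0.06,1.68]
  roll: [0,0,0,0,0]
  jaw: [52,52,52,52,40]

```text
time: 8.2
tcp_pos: [0.493, 0.1983, 0.0171]
tool_rot: [-1.502, -2.758, 0.003]
wrist_force: [0.9, 0.3, 0.5]
finger_gap: 0.0474
```

Request:
play_rows:
  xyz:
    - [0,0,0]
    - [0,0,0]
    - [0,0,0]
    - [0,0,-1]
    - [0,0,-2.4]
  roll: [0,0,0,0,0]
  jaw: [15,15,15,15,15]

```text
time: 8.62
tcp_pos: [0.4922, 0.1974, 0.0992]
tool_rot: [-1.501, -2.757, 0.007]
wrist_force: [1.0, -0.5, 0.7]
finger_gap: 0.0343
```

```bash
python3 -c "
from h import *
go((0.591,-0.023,0.115),180)"
```

```text
t 8.62 tcp [0.4922 0.1974 0.0992] yaw 122.8 gap 34.3 F [ 1.  -0.5  0.7] shift [-5.968 -0.916 -0.393] len mm 242 roll -9.53
```

Request:
play_rows:
  xyz:
    - [-0.9,-0.1,-0.4]
    - [-1.9,-0.3,-0.4]
    - [-2.9,-0.4,-0.4]
    - [-3.9,-0.6,-0.4]
    - [-4.8,-0.7,-0.4]
  roll: [0,0,0,0,0]
  jaw: [15,15,15,15,15]

```text
time: 9.03
tcp_pos: [0.5755, 0.0189, 0.117]
tool_rot: [1.503, 2.757, 0.001]
wrist_force: [-0.2, 0.6, -0.7]
finger_gap: 0.0342
```

Request:
play_rows:
  xyz:
    - [-0.7,-0.1,0]
    - [-1.15,-0.2,0]
    - [-1.15,-0.2,0]
    - [-1.15,-0.2,0]
    - [-1.15,-0.2,0]
  roll: [0,0,0,0,0]
  jaw: [15,15,15,15,15]

```text
time: 9.45
tcp_pos: [0.5927, -0.0198, 0.116]
tool_rot: [-1.501, -2.76, -0.002]
wrist_force: [-0.2, -0.0, 0.3]
finger_gap: 0.0342
```

```bash
python3 -c "
from h import *
go((0.591,-0.023,0.066),180)"
```

```text
t 9.45 tcp [ 0.5927 -0.0198  0.116 ] yaw 122.9 gap 34.2 F [-0.2 -0.   0.3] shift [-0.045 -0.08   1.251] len mm 50 roll -9.51
```

Request:
play_rows:
  xyz:
    - [-0.04,-0.06,0.6]
    - [-0.04,-0.06,1.0]
    - [-0.04,-0.06,1.15]
    - [-0.04,-0.06,1.15]
    - [-0.04,-0.06,1.15]
  roll: [0,0,0,0,0]
  jaw: [15,15,15,15,15]

```text
time: 9.87
tcp_pos: [0.5918, -0.0227, 0.07]
tool_rot: [-1.5, -2.76, -0.001]
wrist_force: [0.3, 0.7, 0.1]
finger_gap: 0.034
```

Request:
play_rows:
  xyz:
    - [0,0,0]
    - [0,0,0]
    - [0,0,0]
    - [0,0,-0.5]
    - [0,0,-1.2]
  roll: [0,0,0,0,0]
  jaw: [38,44,50,52,52]

```text
time: 10.28
tcp_pos: [0.5899, -0.0238, 0.1165]
tool_rot: [-1.501, -2.756, 0.004]
wrist_force: [-0.5, 0.1, -0.1]
finger_gap: 0.0522
```

Request:
play_rows:
  xyz:
    - [1,0.1,0]
    - [2,0.2,0]
    - [3,0.3,0]
    - [4,0.4,0]
    - [4.9,0.5,0]
  roll: [0,0,0,0,0]
  jaw: [52,52,52,52,52]

```text
time: 10.7
tcp_pos: [0.501, 0.1538, 0.1182]
tool_rot: [1.502, 2.759, 0.002]
wrist_force: [-0.0, 1.3, 0.1]
finger_gap: 0.0523
```

```bash
python3 -c "
from h import *
snap('a3','top',(130,160,370,320),3.3)
go((0.4205,0.1975,0.09),180)
table()"
```

```text
t 10.75 tcp [0.4973 0.162  0.1177] yaw 123.4 gap 51.8 F [-3.1  5.3 -0.4] shift [ 1.795 -1.114  0.702] len mm 89 roll -9.43
top [339.1 196.8] 148 scene (array([317.8, 269.7]), np.int32(798), 'tri', array([0.5835, 0.0026, 0.0617]), 'err', np.float64(14.6)) top-only [ 0.597  -0.0166]
top [346.6 213. ] 142 scene (array([317.8, 269.7]), np.int32(798), 'tri', array([ 0.5562, -0.0138,  0.0178]), 'err', np.float64(14.6)) top-only [ 0.5596 -0.0322]
top [330.1 214.4] 142 scene (array([317.8, 269.7]), np.int32(798), 'tri', array([0.5603, 0.0022, 0.0298]), 'err', np.float64(1.6)) top-only [0.5576 0.0044]
top [314.  215.7] 144 scene (array([317.8, 269.7]), np.int32(798), 'tri', array([0.5648, 0.0181, 0.0442]), 'err', np.float64(17.6)) top-only [0.5555 0.0402]
top [459.3 277.8] 147 scene (array([245.8, 171.1]), np.int32(58), 'tri', array([ 0.4084, -0.2637,  0.0488]), 'err', np.float64(2.9)) top-only [ 0.4107 -0.2706]
top [248.9 278.7] 52 scene (array([462.8, 303.8]), np.int32(226), 'tri', array([ 0.4179,  0.2512, -0.1133]), 'err', np.float64(27.3)) top-only [0.4213 0.1871]
```

View pics/a3.png

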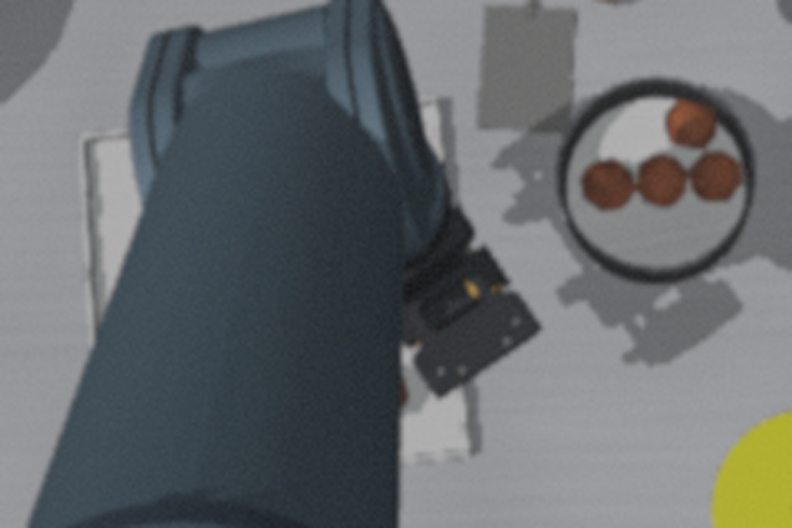

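Request:
play_rows:
  xyz:
    - [0.4,-0.3,0.2]
    - [0.8,-0.6,0.4]
    - [1.2,-0.8,0.4]
    - [1.6,-1.0,0.4]
    - [1.8,-1.1,0.4]
  roll: [-1.1,-2.2,-3.3,-4.4,-5.4]
  jaw: [50,50,50,50,50]

```text
time: 11.27
tcp_pos: [0.4253, 0.1877, 0.1017]
tool_rot: [-0.666, -3.07, 0.001]
wrist_force: [0.3, -0.1, 0.7]
finger_gap: 0.0504
```

Request:
play_rows:
  xyz:
    - [0,0,0]
    - [0,0,0]
    - [0,0,0]
    - [0,0,0]
    - [0,0,0]
  roll: [0,0,0,0,0]
  jaw: [50,50,50,50,50]

```text
time: 11.68
tcp_pos: [0.427, 0.1876, 0.1016]
tool_rot: [0.677, 3.067, -0.0]
wrist_force: [-0.6, 0.5, -0.5]
finger_gap: 0.0504
```

```bash
python3 -c "
from h import *
go((0.4205,0.1975,0.017),155)
table()"
```

```text
t 11.68 tcp [0.427  0.1876 0.1016] yaw 155.1 gap 50.4 F [-0.6  0.5 -0.5] shift [0.253 0.155 2.116] len mm 85 roll 0.02
top [339.  197.1] 146 scene (array([317.7, 269.7]), np.int32(812), 'tri', array([0.5831, 0.0024, 0.0612]), 'err', np.float64(14.3)) top-only [ 0.5963 -0.0164]
top [330.  214.4] 464 scene (array([317.7, 269.7]), np.int32(812), 'tri', array([0.5602, 0.0023, 0.0299]), 'err', np.float64(1.9)) top-only [0.5574 0.0047]
top [457.3 278.1] 110 scene (array([246. , 164.4]), np.int32(117), 'tri', array([ 0.4082, -0.2573,  0.0715]), 'err', np.float64(0.3)) top-only [ 0.41   -0.2665]
```

Request:
play_rows:
  xyz:
    - [0.2,0.12,0.4]
    - [0.25,0.15,1.0]
    - [0.25,0.15,1.7]
    - [0.25,0.15,2.1]
    - [0.25,0.15,2.1]
  roll: [0,0,0,0,0]
  jaw: [50,50,50,50,45]

```text
time: 12.2
tcp_pos: [0.4178, 0.1969, 0.015]
tool_rot: [-0.673, -3.065, 0.005]
wrist_force: [-0.2, -1.3, 0.6]
finger_gap: 0.0463
```

Request:
play_rows:
  xyz:
    - [0,0,0]
    - [0,0,0]
    - [0,0,0]
    - [0,0,-1]
    - [0,0,-2.4]
  roll: [0,0,0,0,0]
  jaw: [15,15,15,15,15]

```text
time: 12.62
tcp_pos: [0.4179, 0.1969, 0.0989]
tool_rot: [-0.672, -3.065, 0.006]
wrist_force: [1.9, 1.1, 0.3]
finger_gap: 0.0333
```

```bash
python3 -c "
from h import *
go((0.603,0.019,0.115),155)"
```

```text
t 12.62 tcp [0.4179 0.1969 0.0989] yaw 155.2 gap 33.3 F [1.9 1.1 0.3] shift [-6.063 -2.103 -0.411] len mm 257 roll 0.04
```

Request:
play_rows:
  xyz:
    - [-0.8,-0.3,-0.4]
    - [-1.7,-0.6,-0.4]
    - [-2.6,-0.9,-0.4]
    - [-3.5,-1.2,-0.4]
    - [-4.4,-1.5,-0.4]
  roll: [0,0,0,0,0]
  jaw: [15,15,15,15,15]

```text
time: 13.03
tcp_pos: [0.556, 0.0684, 0.117]
tool_rot: [0.673, 3.066, 0.002]
wrist_force: [0.3, 1.9, -0.4]
finger_gap: 0.0336
```

Request:
play_rows:
  xyz:
    - [-0.9,-0.3,0]
    - [-1.65,-0.6,0]
    - [-1.65,-0.6,0]
    - [-1.65,-0.6,0]
    - [-1.65,-0.6,0]
  roll: [0,0,0,0,0]
  jaw: [15,15,15,15,15]

```text
time: 13.45
tcp_pos: [0.6038, 0.021, 0.1159]
tool_rot: [0.673, 3.069, 0.001]
wrist_force: [-0.1, 1.2, -0.7]
finger_gap: 0.0328
```

```bash
python3 -c "
from h import *
go((0.603,0.019,0.070),155)"
```

```text
t 13.45 tcp [0.6038 0.021  0.1159] yaw 155.3 gap 32.8 F [-0.1  1.2 -0.7] shift [-0.002 -0.054  1.147] len mm 46 roll 0.04
```

Request:
play_rows:
  xyz:
    - [0,-0.04,0.6]
    - [0,-0.04,1.0]
    - [0,-0.04,1.12]
    - [0,-0.04,1.12]
    - [0,-0.04,1.12]
  roll: [0,0,0,0,0]
  jaw: [15,15,15,15,15]

```text
time: 13.87
tcp_pos: [0.6034, 0.0199, 0.0711]
tool_rot: [0.671, 3.069, 0.001]
wrist_force: [-0.3, -0.2, 0.3]
finger_gap: 0.0331
```

Request:
play_rows:
  xyz:
    - [0,0,0]
    - [0,0,0]
    - [0,0,0]
    - [0,0,-0.5]
    - [0,0,-1.2]
  roll: [0,0,0,0,0]
  jaw: [38,44,50,50,50]

```text
time: 14.28
tcp_pos: [0.6017, 0.0188, 0.1173]
tool_rot: [-0.672, -3.065, 0.002]
wrist_force: [0.1, -0.4, -0.5]
finger_gap: 0.0502
```

Request:
play_rows:
  xyz:
    - [0.9,0.3,0]
    - [1.7,0.6,0]
    - [2.6,0.9,0]
    - [3.5,1.2,0]
    - [4.4,1.5,0]
  roll: [0,0,0,0,0]
  jaw: [50,50,50,50,50]

```text
time: 14.7
tcp_pos: [0.4678, 0.148, 0.1191]
tool_rot: [0.674, 3.067, 0.001]
wrist_force: [0.3, 1.0, -1.0]
finger_gap: 0.0503
```

Request:
play_rows:
  xyz:
    - [0,0,0]
    - [0,0,0]
    - [0,0,0]
    - [0,0,0]
    - [0,0,0]
  roll: [0,0,0,0,0]
  jaw: [50,50,50,50,50]

```text
time: 15.12
tcp_pos: [0.47, 0.1458, 0.1186]
tool_rot: [0.676, 3.067, -0.0]
wrist_force: [0.5, -0.8, -0.0]
finger_gap: 0.0499
```

```bash
python3 -c "
from h import *
snap('a4','top',(130,160,370,320),3.3)
go((0.4145,0.262,0.09),155)
table()"
```

```text
t 15.17 tcp [0.4698 0.1459 0.1185] yaw 155.1 gap 50.1 F [-0.  -0.5  0.6] shift [2.475 2.052 0.712] len mm 132 roll 0.02
top [331.5 197.5] 301 scene (array([242. , 150.5]), np.int32(166), 'tri', array([ 0.5719, -0.072 ,  0.327 ]), 'err', np.float64(85.1)) top-only [5.957e-01 3.000e-04]
top [346.4 213. ] 150 scene (array([242. , 150.5]), np.int32(166), 'tri', array([ 0.5496, -0.0927,  0.299 ]), 'err', np.float64(78.4)) top-only [ 0.5597 -0.0317]
top [321.8 215.1] 311 scene (array([242. , 150.5]), np.int32(166), 'tri', array([ 0.5582, -0.0702,  0.3196]), 'err', np.float64(102.1)) top-only [0.5564 0.0228]
top [174.8 254.7] 144 scene (array([503.5, 311.3]), np.int32(234), 'tri', array([0.4784, 0.3546, 0.0176]), 'err', np.float64(1.1)) top-only [0.4786 0.3523]
top [461.8 276.9] 190 scene (array([242. , 150.5]), np.int32(166), 'tri', array([ 0.4097, -0.2583,  0.113 ]), 'err', np.float64(3.6)) top-only [ 0.4124 -0.2762]
```

View pics/a4.png

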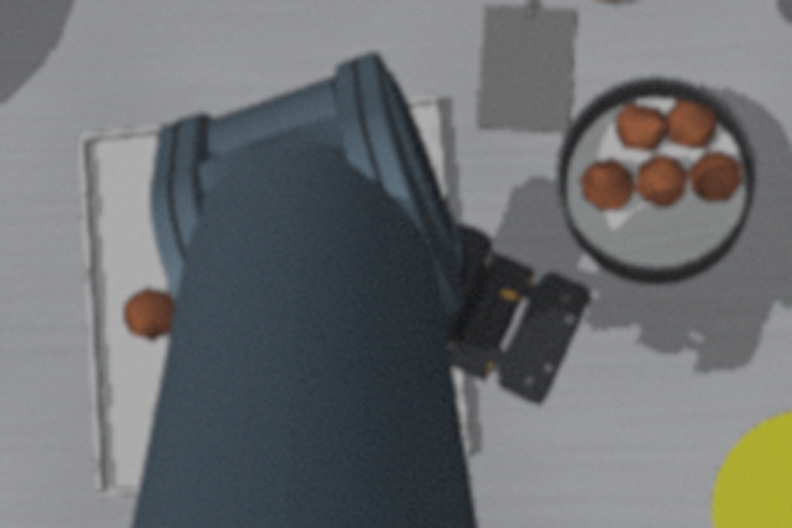

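Request:
play_rows:
  xyz:
    - [0.7,0.6,0.1]
    - [1.4,1.2,0.3]
    - [2.1,1.8,0.45]
    - [2.47,2.05,0.45]
    - [2.47,2.05,0.45]
  roll: [0,0,0,0,0]
  jaw: [52,52,52,52,52]

```text
time: 15.68
tcp_pos: [0.4108, 0.2672, 0.1]
tool_rot: [-0.662, -3.069, -0.002]
wrist_force: [0.8, 0.6, -0.3]
finger_gap: 0.0521
```

```bash
python3 -c "
from h import *
go((0.4145,0.262,0.017),155)"
```

```text
t 15.68 tcp [0.4108 0.2672 0.1   ] yaw 155.6 gap 52.1 F [ 0.8  0.6 -0.3] shift [-0.141 -0.082  2.075] len mm 83 roll 0.11
```

Request:
play_rows:
  xyz:
    - [0,0,0.4]
    - [0,0,1.0]
    - [0,0,1.7]
    - [0,0,2.05]
    - [0,0,2.05]
  roll: [0,0,0,0,0]
  jaw: [52,52,52,52,45]

```text
time: 16.1
tcp_pos: [0.4125, 0.2605, 0.016]
tool_rot: [-0.675, -3.066, 0.006]
wrist_force: [-0.2, -0.2, 0.1]
finger_gap: 0.0478
```

Request:
play_rows:
  xyz:
    - [0,0,0]
    - [0,0,0]
    - [0,0,0]
    - [0,0,-1]
    - [0,0,-2.4]
  roll: [0,0,0,0,0]
  jaw: [15,15,15,15,15]

```text
time: 16.52
tcp_pos: [0.4119, 0.2616, 0.0997]
tool_rot: [-0.672, -3.066, 0.006]
wrist_force: [1.3, 0.7, 1.2]
finger_gap: 0.0333
```

```bash
python3 -c "
from h import *
go((0.585,0.053,0.115),155)"
```

```text
t 16.52 tcp [0.4119 0.2616 0.0997] yaw 155.3 gap 33.3 F [1.3 0.7 1.2] shift [-6.111 -2.926 -0.382] len mm 271 roll 0.04
```

Request:
play_rows:
  xyz:
    - [-0.8,-0.4,-0.4]
    - [-1.7,-0.8,-0.4]
    - [-2.6,-1.2,-0.4]
    - [-3.5,-1.6,-0.4]
    - [-4.4,-2.0,-0.4]
  roll: [0,0,0,0,0]
  jaw: [15,15,15,15,15]

```text
time: 16.93
tcp_pos: [0.5413, 0.115, 0.1178]
tool_rot: [0.672, 3.067, 0.002]
wrist_force: [-0.2, -0.0, 0.3]
finger_gap: 0.0331
```

Request:
play_rows:
  xyz:
    - [-0.9,-0.5,0]
    - [-1.65,-1.0,0]
    - [-1.65,-1.0,0]
    - [-1.65,-1.0,0]
    - [-1.65,-1.0,0]
  roll: [0,0,0,0,0]
  jaw: [15,15,15,15,15]

```text
time: 17.35
tcp_pos: [0.5828, 0.053, 0.1168]
tool_rot: [0.673, 3.068, 0.001]
wrist_force: [-0.4, 1.1, -0.5]
finger_gap: 0.0328
```

```bash
python3 -c "
from h import *
go((0.584,0.049,0.070),155)"
```

```text
t 17.35 tcp [0.5828 0.053  0.1168] yaw 155.2 gap 32.8 F [-0.4  1.1 -0.5] shift [-0.07 -0.08  1.17] len mm 47 roll 0.04
```

Request:
play_rows:
  xyz:
    - [-0.06,-0.07,0.6]
    - [-0.06,-0.07,1.0]
    - [-0.06,-0.07,1.14]
    - [-0.06,-0.07,1.14]
    - [-0.06,-0.07,1.14]
  roll: [0,0,0,0,0]
  jaw: [15,15,15,15,15]

```text
time: 17.77
tcp_pos: [0.5838, 0.0503, 0.0711]
tool_rot: [-0.671, -3.069, -0.001]
wrist_force: [0.3, 0.3, -0.1]
finger_gap: 0.0333
```

Request:
play_rows:
  xyz:
    - [0,0,0]
    - [0,0,0]
    - [0,0,0]
    - [0,0,-0.5]
    - [0,0,-1.2]
  roll: [0,0,0,0,0]
  jaw: [38,44,50,50,50]

```text
time: 18.18
tcp_pos: [0.5821, 0.0489, 0.1174]
tool_rot: [-0.672, -3.065, 0.002]
wrist_force: [0.2, -0.2, 0.2]
finger_gap: 0.0498
```

Request:
play_rows:
  xyz:
    - [0.5,0.7,0]
    - [1.1,1.4,0]
    - [1.6,2.1,0]
    - [2.1,2.8,0]
    - [2.6,3.5,0]
  roll: [0,0,0,0,0]
  jaw: [50,50,50,50,50]

```text
time: 18.6
tcp_pos: [0.5478, 0.2214, 0.1192]
tool_rot: [0.673, 3.068, 0.001]
wrist_force: [0.8, 0.9, -0.4]
finger_gap: 0.0502
```

Request:
play_rows:
  xyz:
    - [0,0,0]
    - [0,0,0]
    - [0,0,0]
    - [0,0,0]
    - [0,0,0]
  roll: [0,0,0,0,0]
  jaw: [50,50,50,50,50]

```text
time: 19.02
tcp_pos: [0.5487, 0.2177, 0.1186]
tool_rot: [0.677, 3.067, -0.001]
wrist_force: [1.0, -0.0, 0.4]
finger_gap: 0.05
```

```bash
python3 -c "
from h import *
snap('a5','top',(130,160,370,320),3.3)
go((0.4973,0.2795,0.09),155)
table()"
```

```text
t 19.07 tcp [0.5486 0.218  0.1186] yaw 155.1 gap 49.9 F [-0.5  0.4  0.4] shift [1.811 0.856 0.714] len mm 85 roll 0.02
top [325.7 198.6] 438 scene (array([245.5, 170.9]), np.int32(63), 'tri', array([ 0.5801, -0.0639,  0.2919]), 'err', np.float64(83.2)) top-only [0.5937 0.0133]
top [346.5 213. ] 140 scene (array([245.5, 170.9]), np.int32(63), 'tri', array([ 0.5555, -0.0909,  0.2563]), 'err', np.float64(70.4)) top-only [ 0.5597 -0.0319]
top [330.2 214.3] 138 scene (array([245.5, 170.9]), np.int32(63), 'tri', array([ 0.5614, -0.0752,  0.2709]), 'err', np.float64(86.1)) top-only [0.5576 0.0042]
top [314.  218.8] 141 scene (array([245.5, 170.9]), np.int32(63), 'tri', array([ 0.5641, -0.061 ,  0.2833]), 'err', np.float64(103.3)) top-only [0.5486 0.0402]
top [461.  277.3] 158 scene (array([245.5, 170.9]), np.int32(63), 'tri', array([ 0.4085, -0.2656,  0.0493]), 'err', np.float64(4.3)) top-only [ 0.4117 -0.2746]
```

View pics/a5.png

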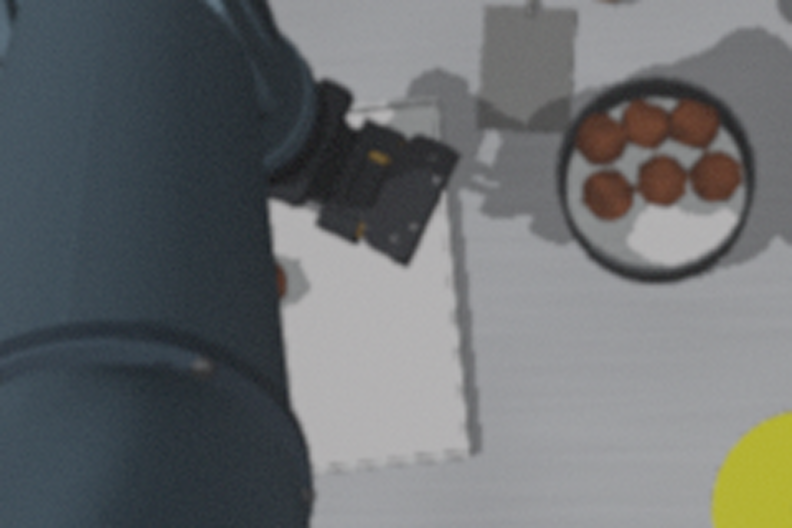

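Request:
play_rows:
  xyz:
    - [0.7,0.3,0.1]
    - [1.4,0.6,0.3]
    - [1.81,0.86,0.45]
    - [1.81,0.86,0.45]
    - [1.81,0.86,0.45]
  roll: [0,0,0,0,0]
  jaw: [52,52,52,52,52]

```text
time: 19.58
tcp_pos: [0.4961, 0.2819, 0.1003]
tool_rot: [-0.67, -3.069, 0.0]
wrist_force: [0.9, -1.1, 0.1]
finger_gap: 0.052
```

Request:
play_rows:
  xyz:
    - [0,0,0.4]
    - [0,0,1.0]
    - [0,0,1.7]
    - [0,0,2.05]
    - [0,0,2.05]
  roll: [0,0,0,0,0]
  jaw: [52,52,52,52,45]

```text
time: 20.0
tcp_pos: [0.4958, 0.2787, 0.016]
tool_rot: [-0.675, -3.065, 0.007]
wrist_force: [0.1, -0.5, 0.3]
finger_gap: 0.0474
```

Request:
play_rows:
  xyz:
    - [0,0,0]
    - [0,0,0]
    - [0,0,0]
    - [0,0,-1]
    - [0,0,-2.5]
  roll: [0,0,0,0,0]
  jaw: [15,15,15,15,15]

```text
time: 20.42
tcp_pos: [0.4952, 0.2802, 0.0999]
tool_rot: [-0.672, -3.066, 0.005]
wrist_force: [1.2, 1.1, -0.5]
finger_gap: 0.0333
```

```bash
python3 -c "
from h import *
go((0.528,0.022,0.115),155)"
```

```text
t 20.42 tcp [0.4952 0.2802 0.0999] yaw 155.3 gap 33.3 F [ 1.2  1.1 -0.5] shift [-3.445 -5.522 -0.364] len mm 261 roll 0.04
```

Request:
play_rows:
  xyz:
    - [-0.5,-0.8,-0.4]
    - [-1.0,-1.6,-0.4]
    - [-1.5,-2.4,-0.4]
    - [-2,-3.2,-0.4]
    - [-2.5,-4,-0.4]
  roll: [0,0,0,0,0]
  jaw: [15,15,15,15,15]

```text
time: 20.83
tcp_pos: [0.5213, 0.0925, 0.1178]
tool_rot: [0.672, 3.066, 0.002]
wrist_force: [0.5, -0.6, -1.3]
finger_gap: 0.0332
```

Request:
play_rows:
  xyz:
    - [-0.5,-0.7,0]
    - [-0.95,-1.5,0]
    - [-0.95,-1.5,0]
    - [-0.95,-1.5,0]
    - [-0.95,-1.5,0]
  roll: [0,0,0,0,0]
  jaw: [15,15,15,15,15]

```text
time: 21.25
tcp_pos: [0.5304, 0.0242, 0.1171]
tool_rot: [0.673, 3.067, 0.002]
wrist_force: [-1.3, 0.2, 0.3]
finger_gap: 0.0336
```

```bash
python3 -c "
from h import *
go((0.527,0.022,0.070),155)"
```

```text
t 21.25 tcp [0.5304 0.0242 0.1171] yaw 155.2 gap 33.6 F [-1.3  0.2  0.3] shift [ 0.055 -0.087  1.176] len mm 47 roll 0.04
```

Request:
play_rows:
  xyz:
    - [0.05,-0.07,0.6]
    - [0.05,-0.07,1.0]
    - [0.05,-0.07,1.15]
    - [0.05,-0.07,1.15]
    - [0.05,-0.07,1.15]
  roll: [0,0,0,0,0]
  jaw: [15,15,15,15,15]

```text
time: 21.67
tcp_pos: [0.5272, 0.0231, 0.0706]
tool_rot: [0.67, 3.069, 0.001]
wrist_force: [0.2, 0.5, -0.7]
finger_gap: 0.0336
```

Request:
play_rows:
  xyz:
    - [0,0,0]
    - [0,0,0]
    - [0,0,0]
    - [0,0,-0.5]
    - [0,0,-1.2]
  roll: [0,0,0,0,0]
  jaw: [38,44,50,50,50]

```text
time: 22.08
tcp_pos: [0.5254, 0.0219, 0.1174]
tool_rot: [-0.672, -3.065, 0.002]
wrist_force: [1.3, 0.6, 0.0]
finger_gap: 0.0501
```

Request:
play_rows:
  xyz:
    - [0.3,0.9,0]
    - [0.7,1.8,0]
    - [1.0,2.7,0]
    - [1.3,3.6,0]
    - [1.5,4.2,0]
  roll: [0,0,0,0,0]
  jaw: [50,50,50,50,50]

```text
time: 22.5
tcp_pos: [0.5428, 0.2045, 0.119]
tool_rot: [0.668, 3.069, 0.004]
wrist_force: [0.4, 0.6, 0.4]
finger_gap: 0.0499
```

Request:
play_rows:
  xyz:
    - [0.3,0.9,0]
    - [0.7,1.8,0]
    - [0.9,2.4,0]
    - [0.9,2.4,0]
    - [0.9,2.4,0]
  roll: [1.1,2.2,3.3,4.4,5.5]
  jaw: [50,50,50,50,50]

```text
time: 22.92
tcp_pos: [0.5498, 0.305, 0.1185]
tool_rot: [-1.519, -2.75, -0.002]
wrist_force: [0.7, -0.9, 0.0]
finger_gap: 0.0499
```

```bash
python3 -c "
from h import *
snap('a6','top',(130,160,370,320),3.3)
go((0.4783,0.3535,0.017),115)
table()"
```

```text
t 22.97 tcp [0.55   0.3036 0.1185] yaw 121.7 gap 49.8 F [ 0.1  0.  -0.4] shift [ 2.002 -0.872  2.537] len mm 134 roll 1.12
top [325.6 198.7] 448 scene (array([244.3, 158.5]), np.int32(325), 'tri', array([ 0.5751, -0.0651,  0.3156]), 'err', np.float64(87.0)) top-only [0.5935 0.0135]
top [338.6 213.7] 289 scene (array([244.3, 158.5]), np.int32(325), 'tri', array([ 0.554 , -0.0838,  0.2888]), 'err', np.float64(81.7)) top-only [ 0.5587 -0.0143]
top [313.5 218. ] 145 scene (array([244.3, 158.5]), np.int32(325), 'tri', array([ 0.5607, -0.0614,  0.309 ]), 'err', np.float64(107.1)) top-only [0.5503 0.0414]
top [326.4 233.2] 141 scene (array([244.3, 158.5]), np.int32(325), 'tri', array([ 0.5387, -0.0804,  0.2814]), 'err', np.float64(101.9)) top-only [0.5156 0.0136]
top [173.7 256.1] 100 scene (array([244.3, 158.5]), np.int32(325), 'tri', array([0.5929, 0.0495, 0.4441]), 'err', np.float64(270.5)) top-only [0.4757 0.3548]
top [457.6 278.4] 117 scene (array([244.3, 158.5]), np.int32(325), 'tri', array([ 0.4083, -0.2567,  0.089 ]), 'err', np.float64(3.4)) top-only [ 0.4094 -0.267 ]
```

View pics/a6.png

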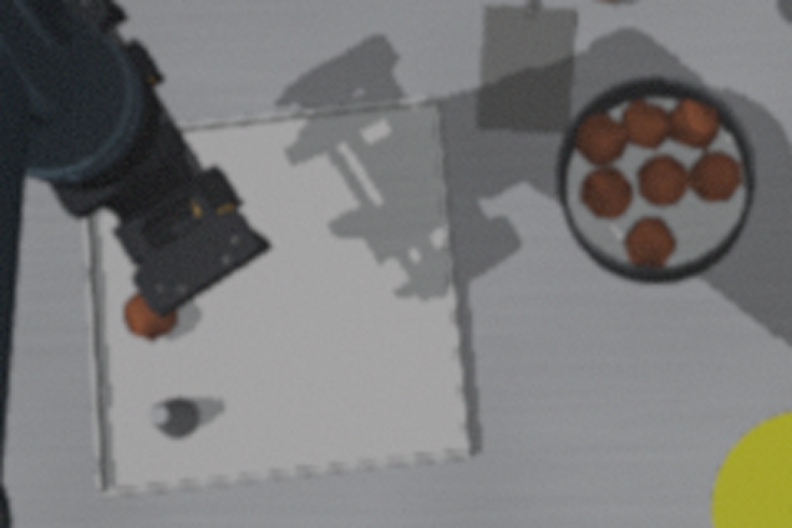

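Request:
play_rows:
  xyz:
    - [0.8,-0.3,0.2]
    - [1.5,-0.6,0.4]
    - [2.0,-0.87,0.5]
    - [2.0,-0.87,0.5]
    - [2.0,-0.87,0.5]
  roll: [1,2,2.3,2.3,2.3]
  jaw: [50,50,50,50,50]

```text
time: 23.48
tcp_pos: [0.4771, 0.3516, 0.0982]
tool_rot: [-1.829, -2.553, 0.001]
wrist_force: [0.9, -0.6, 0.6]
finger_gap: 0.05
```

Request:
play_rows:
  xyz:
    - [0,0,0]
    - [0,0,0]
    - [0,0,0]
    - [0,0,0]
    - [0,0,0]
  roll: [0,0,0,0,0]
  jaw: [50,50,50,50,50]

```text
time: 23.9
tcp_pos: [0.4788, 0.3505, 0.0983]
tool_rot: [1.837, 2.548, 0.0]
wrist_force: [-0.7, -0.1, 0.3]
finger_gap: 0.0499
```

```bash
python3 -c "
from h import *
go((0.4783,0.3535,0.017),108)
snap('a7','top',(130,160,370,320),3.3)"
```

```text
t 23.9 tcp [0.4788 0.3505 0.0983] yaw 108.4 gap 49.9 F [-0.7 -0.1  0.3] shift [0.076 0.011 2.033] len mm 81 roll 0.07
```

View pics/a7.png

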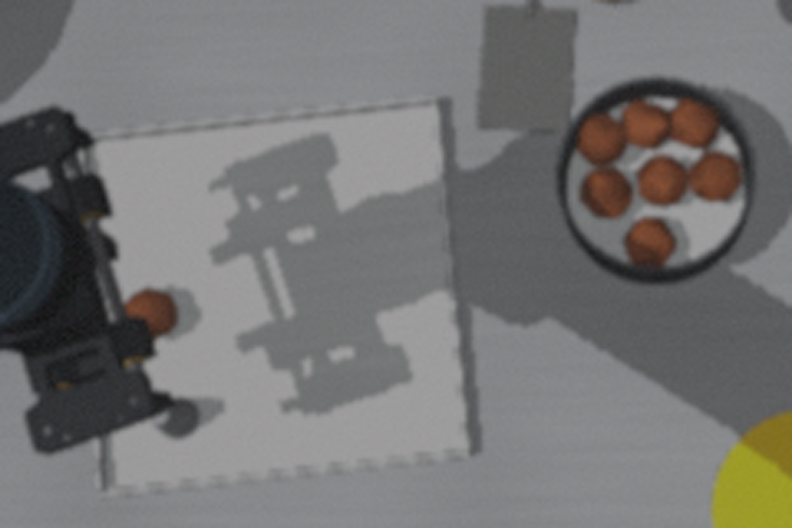

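Request:
play_rows:
  xyz:
    - [0.07,0.01,0.4]
    - [0.07,0.01,1.0]
    - [0.07,0.01,1.7]
    - [0.07,0.01,2.02]
    - [0.07,0.01,2.02]
  roll: [0,0,0,0,0]
  jaw: [50,50,50,50,45]

```text
time: 24.37
tcp_pos: [0.4759, 0.3523, 0.0147]
tool_rot: [-1.836, -2.548, 0.008]
wrist_force: [-0.4, -0.7, -0.4]
finger_gap: 0.0456
```

Request:
play_rows:
  xyz:
    - [0,0,0]
    - [0,0,0]
    - [0,0,0]
    - [0,0,-1]
    - [0,0,-2.5]
  roll: [0,0,0,0,0]
  jaw: [15,15,15,15,15]

```text
time: 24.78
tcp_pos: [0.4763, 0.3527, 0.0988]
tool_rot: [-1.836, -2.548, 0.007]
wrist_force: [0.8, 0.3, 0.6]
finger_gap: 0.0339
```

```bash
python3 -c "
from h import *
go((0.529,-0.017,0.115),108)"
```

```text
t 24.78 tcp [0.4763 0.3527 0.0988] yaw 108.5 gap 33.9 F [0.8 0.3 0.6] shift [-9.185 -1.678 -0.382] len mm 374 roll 0.08
```

Request:
play_rows:
  xyz:
    - [-0.9,-0.2,-0.4]
    - [-1.8,-0.3,-0.4]
    - [-2.8,-0.5,-0.4]
    - [-3.8,-0.7,-0.4]
    - [-4.7,-0.8,-0.4]
  roll: [0,0,0,0,0]
  jaw: [15,15,15,15,15]

```text
time: 25.2
tcp_pos: [0.507, 0.163, 0.1165]
tool_rot: [1.837, 2.548, 0.002]
wrist_force: [0.2, -1.2, -0.7]
finger_gap: 0.0339
```

Request:
play_rows:
  xyz:
    - [-0.9,-0.2,0]
    - [-1.8,-0.4,0]
    - [-2.7,-0.5,0]
    - [-3.6,-0.7,0]
    - [-4.4,-0.8,0]
  roll: [0,0,0,0,0]
  jaw: [15,15,15,15,15]

```text
time: 25.62
tcp_pos: [0.5325, -0.0145, 0.1164]
tool_rot: [1.837, 2.546, 0.002]
wrist_force: [0.6, -0.8, -0.1]
finger_gap: 0.0338
```

Request:
play_rows:
  xyz:
    - [0,0,0]
    - [0,0,0]
    - [0,0,0]
    - [0,0,0]
    - [0,0,0]
  roll: [0,0,0,0,0]
  jaw: [15,15,15,15,15]

```text
time: 26.03
tcp_pos: [0.5322, -0.01, 0.1153]
tool_rot: [-1.833, -2.551, -0.001]
wrist_force: [0.1, 0.3, -0.5]
finger_gap: 0.0337
```

```bash
python3 -c "
from h import *
go((0.529,-0.017,0.070),108)"
```

```text
t 26.03 tcp [ 0.5322 -0.01    0.1153] yaw 108.6 gap 33.7 F [ 0.1  0.3 -0.5] shift [-0.142 -0.133  1.131] len mm 46 roll 0.1
```

Request:
play_rows:
  xyz:
    - [-0.14,-0.13,0.6]
    - [-0.14,-0.13,1.0]
    - [-0.14,-0.13,1.12]
    - [-0.14,-0.13,1.12]
    - [-0.14,-0.13,1.12]
  roll: [0,0,0,0,0]
  jaw: [15,15,15,15,15]

```text
time: 26.45
tcp_pos: [0.5294, -0.018, 0.0706]
tool_rot: [1.835, 2.55, 0.0]
wrist_force: [0.4, 0.5, -0.4]
finger_gap: 0.0339
```

Request:
play_rows:
  xyz:
    - [0,0,0]
    - [0,0,0]
    - [0,0,0]
    - [0,0,-0.5]
    - [0,0,-1.2]
  roll: [0,0,0,0,0]
  jaw: [38,44,50,50,50]

```text
time: 26.87
tcp_pos: [0.5274, -0.0186, 0.1174]
tool_rot: [-1.834, -2.547, 0.004]
wrist_force: [0.9, -0.6, 0.6]
finger_gap: 0.05
```

Request:
play_rows:
  xyz:
    - [0,-0.6,-1]
    - [0,-1.2,-2]
    - [0,-1.8,-3]
    - [0,-2.2,-3.2]
    - [0,-2.2,-3.2]
  roll: [0,0,0,0,0]
  jaw: [50,50,50,50,50]

```text
time: 27.28
tcp_pos: [0.4444, -0.0484, 0.2503]
tool_rot: [1.838, 2.543, 0.007]
wrist_force: [1.3, 0.0, -0.3]
finger_gap: 0.0502
```

```bash
python3 -c "
from h import *
go((0.408,-0.258,0.26),90)
print(np.round(ctrl.sense()['joint_positions'],2))
snap('a8','top',(130,160,370,320),3.3)
table()"
```

```text
t 27.28 tcp [ 0.4444 -0.0484  0.2503] yaw 108.3 gap 50.2 F [ 1.3  0.  -0.3] shift [-4.69  -2.507 -0.256] len mm 213 roll 3.05
[-0.36  0.18  0.42  2.07 -0.1   0.9   0.43]
top [316.2 199.8] 266 scene (array([247. , 174.5]), np.int32(80), 'tri', array([ 0.5834, -0.054 ,  0.2922]), 'err', np.float64(90.3)) top-only [0.5914 0.0345]
top [329.6 214.8] 131 scene (array([247. , 174.5]), np.int32(80), 'tri', array([ 0.5616, -0.0735,  0.2631]), 'err', np.float64(84.6)) top-only [0.5565 0.0056]
top [313.3 218.2] 153 scene (array([247. , 174.5]), np.int32(80), 'tri', array([ 0.5655, -0.0587,  0.2769]), 'err', np.float64(101.5)) top-only [0.55   0.0418]
top [327.6 232.7] 176 scene (array([247. , 174.5]), np.int32(80), 'tri', array([ 0.5427, -0.0795,  0.2458]), 'err', np.float64(94.6)) top-only [0.5166 0.011 ]
top [459.  277.7] 148 scene (array([244.8, 163. ]), np.int32(77), 'tri', array([ 0.4088, -0.2598,  0.0752]), 'err', np.float64(0.3)) top-only [ 0.4108 -0.2701]
```

View pics/a8.png

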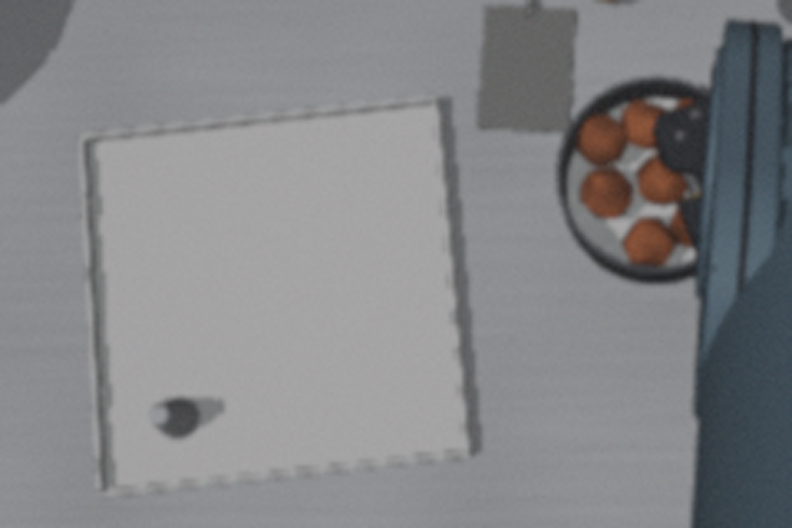

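The sheet now holds only the nozzle, at crop (178,415). Next is the tamper.

Request:
play_rows:
  xyz:
    - [-0.8,-0.4,0]
    - [-1.6,-0.9,0]
    - [-2.5,-1.3,0]
    - [-3.4,-1.8,0]
    - [-4.2,-2.2,0]
  roll: [0,0,0,0,0]
  jaw: [60,60,60,60,60]

```text
time: 27.85
tcp_pos: [0.4148, -0.2358, 0.245]
tool_rot: [-1.835, -2.548, 0.003]
wrist_force: [0.1, 1.5, 0.6]
finger_gap: 0.0602
```

Request:
play_rows:
  xyz:
    - [-0.5,-0.3,0]
    - [-0.5,-0.3,0]
    - [-0.5,-0.3,0]
    - [-0.5,-0.3,0]
    - [-0.5,-0.3,0]
  roll: [0,0,0,0,0]
  jaw: [60,60,60,60,60]

```text
time: 28.27
tcp_pos: [0.4109, -0.2549, 0.2455]
tool_rot: [-1.832, -2.55, 0.0]
wrist_force: [0.4, -1.0, 0.0]
finger_gap: 0.0598
```

```bash
python3 -c "
from h import *
go((0.408,-0.258,0.115),108)
snap('a9t','top',(280,165,380,265),5)
snap('a9s','scene',(200,80,400,330),2.4)
from fit import *
dt,ds=cams()
table()
"
```

```text
t 28.27 tcp [ 0.4109 -0.2549  0.2455] yaw 108.6 gap 59.8 F [ 0.4 -1.   0. ] shift [-0.055 -0.09   3.263] len mm 131 roll 0.1
top [313.2 218.1] 154 scene (array([246.9, 176.4]), np.int32(72), 'tri', array([ 0.5665, -0.0586,  0.2734]), 'err', np.float64(101.3)) top-only [0.5502 0.042 ]
top [458. 278.] 126 scene (array([246. , 162.8]), np.int32(116), 'tri', array([ 0.408 , -0.257 ,  0.0764]), 'err', np.float64(0.1)) top-only [ 0.4103 -0.2679]
```

View pics/a9t.png

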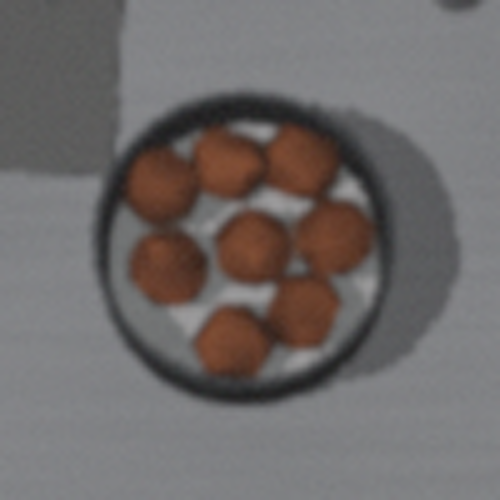

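View pics/a9s.png

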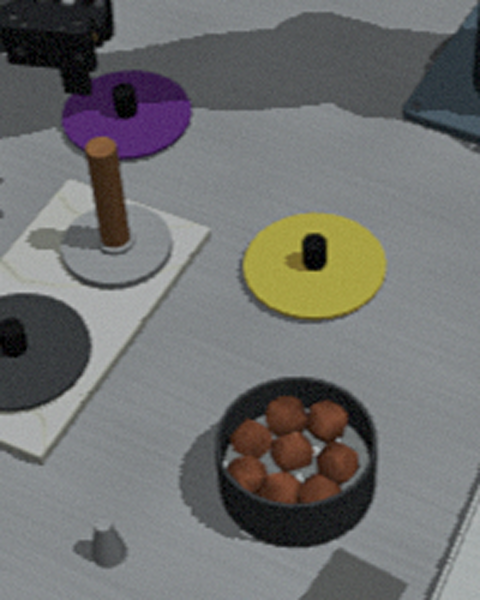

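The tin holds all eight stones in one layer: a centre stone with seven round it. Lowering onto the tamper handle.

Request:
play_rows:
  xyz:
    - [-0.05,-0.08,0.6]
    - [-0.05,-0.08,1.4]
    - [-0.05,-0.08,2.2]
    - [-0.05,-0.08,3]
    - [-0.05,-0.08,3.2]
  roll: [0,0,0,0,0]
  jaw: [60,60,60,60,60]

```text
time: 28.98
tcp_pos: [0.4057, -0.2579, 0.1147]
tool_rot: [-1.832, -2.545, 0.002]
wrist_force: [-0.8, 1.0, 0.1]
finger_gap: 0.0595
```

```bash
python3 -c "
from h import *
go((0.408,-0.258,0.115),108)
snap('b1s','scene',(160,80,360,230),3.6)
from fit import *
dt,ds=cams()
o=[(dt,np.array([299.4,183.6,358.4,246])),(ds,np.array([290,237,357.1,306.3]))]
R=[(.066,.06),(.066,0)]
for sub in (o[:1],o[1:],o):
    r=least_squares(lambda p:np.concatenate([box(d,pts(*p,R))-b for d,b in sub]),(.56,.01),loss='soft_l1');print(np.round(r.x,4),np.round(r.fun,1))
"
```

```text
t 28.98 tcp [ 0.4057 -0.2579  0.1147] yaw 108.5 gap 59.5 F [-0.8  1.   0.1] shift [-0.022  0.054 -0.007] len mm 2 roll 0.08
[0.557  0.0071] [-1.  -0.6  1.   0.6]
[0.5577 0.0129] [-0.5 -1.7  0.5  1.1]
[0.5567 0.0105] [-2.6 -0.5 -0.5  0.7 -1.4 -2.5 -0.4  0.2]
```

View pics/b1s.png

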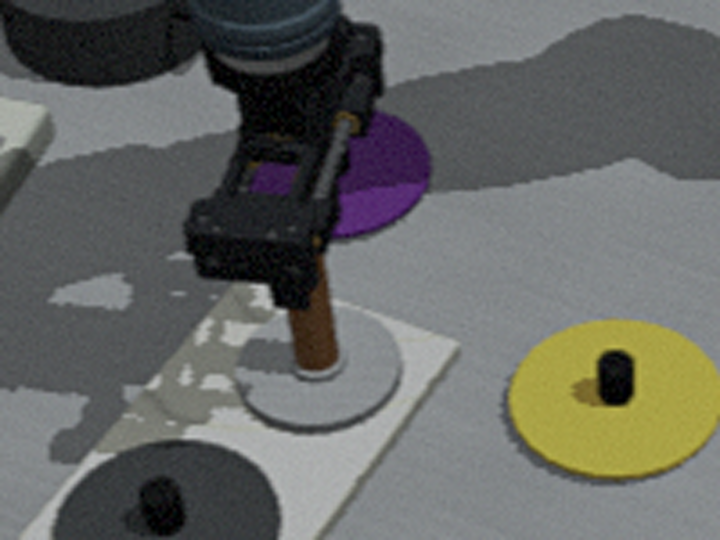

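Request:
play_rows:
  xyz:
    - [-0.02,0.04,0]
    - [-0.02,0.04,0]
    - [-0.02,0.04,0]
    - [-0.02,0.04,0]
    - [-0.02,0.04,0]
  roll: [0,0,0,0,0]
  jaw: [45,35,15,10,10]

```text
time: 29.55
tcp_pos: [0.41, -0.2598, 0.1189]
tool_rot: [1.836, 2.548, 0.001]
wrist_force: [-0.3, 0.8, 0.4]
finger_gap: 0.0289
```

Request:
play_rows:
  xyz:
    - [0,0,0]
    - [0,0,0]
    - [0,0,-0.3]
    - [0,0,-0.6]
    - [0,0,-1]
  roll: [0,0,0,0,0]
  jaw: [10,10,10,10,10]

```text
time: 29.97
tcp_pos: [0.4082, -0.2591, 0.1576]
tool_rot: [-1.835, -2.546, 0.001]
wrist_force: [0.5, 0.2, -3.9]
finger_gap: 0.0269
```

```bash
python3 -c "
from h import *
go((0.558,0.010,0.25),108)
snap('b2s','scene',(160,50,360,230),3.6)"
```

```text
t 29.97 tcp [ 0.4082 -0.2591  0.1576] yaw 108.4 gap 26.9 F [ 0.5  0.2 -3.9] shift [ 5.202  5.675 -2.315] len mm 322 roll 0.07
```

View pics/b2s.png

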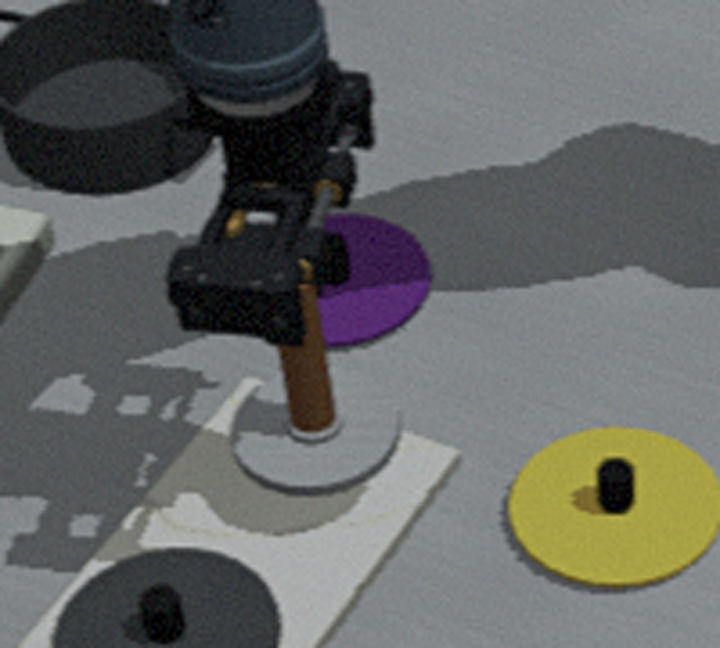

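Request:
play_rows:
  xyz:
    - [0,0,-0.6]
    - [0.2,0.2,-1.1]
    - [0.7,0.8,-1.1]
    - [1.3,1.5,-1.1]
    - [1.9,2.1,-1.1]
  roll: [0,0,0,0,0]
  jaw: [10,10,10,10,10]

```text
time: 30.43
tcp_pos: [0.4658, -0.1598, 0.202]
tool_rot: [1.838, 2.548, 0.001]
wrist_force: [0.9, -0.5, -3.3]
finger_gap: 0.0269
```

Request:
play_rows:
  xyz:
    - [0.6,0.6,0]
    - [1.2,1.2,0]
    - [1.8,1.9,0]
    - [2.4,2.6,0]
    - [2.8,3.0,0]
  roll: [0,0,0,0,0]
  jaw: [10,10,10,10,10]

```text
time: 30.85
tcp_pos: [0.5448, -0.0123, 0.2013]
tool_rot: [-1.831, -2.552, -0.002]
wrist_force: [0.4, 1.2, -4.5]
finger_gap: 0.0273
```

Request:
play_rows:
  xyz:
    - [0.3,0.3,0]
    - [0.5,0.55,0]
    - [0.5,0.55,0]
    - [0.5,0.55,0]
    - [0.5,0.55,0]
  roll: [0,0,0,0,0]
  jaw: [10,10,10,10,10]

```text
time: 31.27
tcp_pos: [0.5572, 0.0072, 0.2019]
tool_rot: [-1.839, -2.547, 0.002]
wrist_force: [-0.2, 0.1, -3.9]
finger_gap: 0.0273
```

```bash
python3 -c "
from h import *
go((0.558,0.010,0.17),108)
snap('b3s','scene',(240,80,440,330),2.4)
snap('b3t','top',(250,130,450,290),4)"
```

```text
t 31.27 tcp [0.5572 0.0072 0.2019] yaw 108.3 gap 27.3 F [-0.2  0.1 -3.9] shift [0.061 0.041 0.797] len mm 32 roll 0.06
```

View pics/b3s.png

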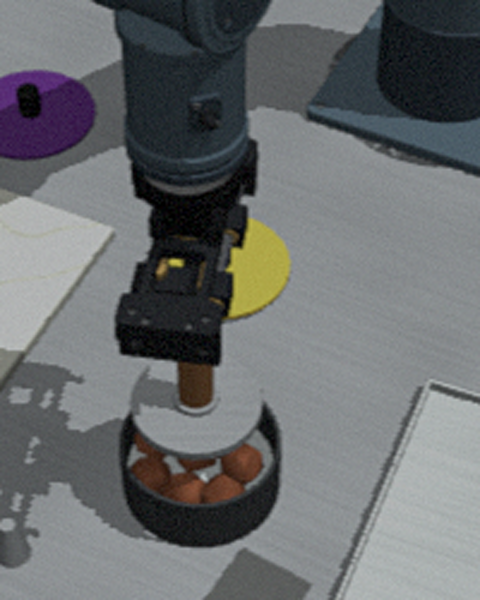

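View pics/b3t.png

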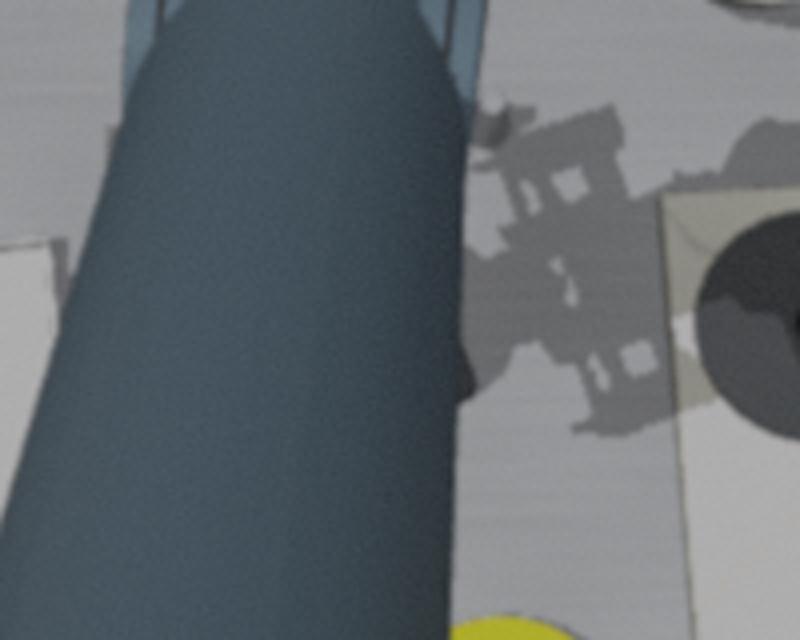

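```bash
python3 -c "
from fit import *
s,_=state();print(s['tcp_pos'])
dt,ds=cams()
x,y,z=s['tcp_pos']; zu=z-.104
print('pred plate box',np.round(box(ds,pts(x,y,[(.052,zu),(.052,zu+.01)])),1))
print('tin box',np.round(box(ds,pts(.558,.010,[(.066,0),(.066,.06)])),1), np.round(box(ds,pts(.56,.0105,[(.066,0),(.066,.06)])),1))
im=ds['color'][190:320,270:380,::-1]
cv2.imwrite('pics/b4.png',cv2.resize(im,None,fx=6,fy=4.6*6/4.6,interpolation=cv2.INTER_CUBIC)[:600*1,:])
"
```

```text
[0.55746578 0.00729349 0.20218451]
pred plate box [292.8 224.1 348.2 270.9]
tin box [288.1 234.9 356.2 306.9] [287.8 235.7 356.  307.8]
```

View pics/b4.png

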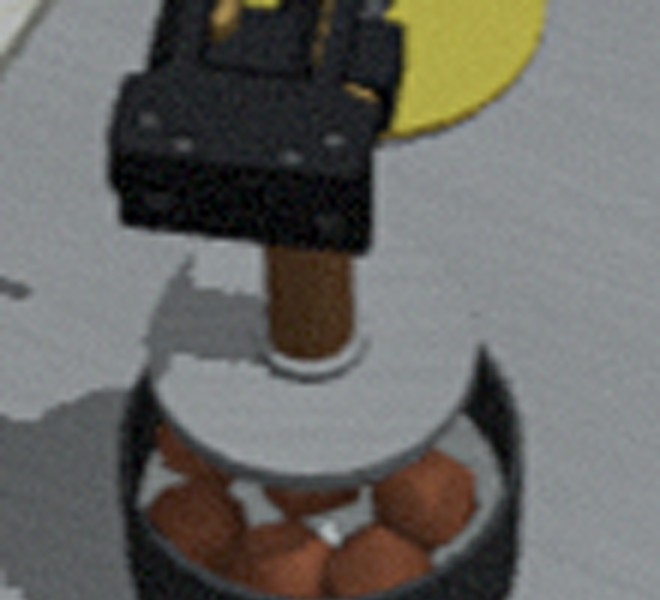

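Request:
play_rows:
  xyz:
    - [0.04,0.02,0.2]
    - [0.04,0.02,0.4]
    - [0.04,0.02,0.6]
    - [0.04,0.02,0.7]
    - [0.04,0.02,0.75]
  roll: [0,0,0,0,0]
  jaw: [10,10,10,10,10]

```text
time: 31.88
tcp_pos: [0.5576, 0.0108, 0.1709]
tool_rot: [-1.836, -2.548, 0.002]
wrist_force: [-0.2, 0.2, -4.0]
finger_gap: 0.027
```

Request:
play_rows:
  xyz:
    - [0,0,0.06]
    - [0,0,0.12]
    - [0,0,0.18]
    - [0,0,0.24]
    - [0,0,0.3]
  roll: [0,0,0,0,0]
  jaw: [10,10,10,10,10]

```text
time: 32.3
tcp_pos: [0.5586, 0.0108, 0.1604]
tool_rot: [1.836, 2.549, 0.001]
wrist_force: [-1.3, -0.4, 2.1]
finger_gap: 0.0271
```

Request:
play_rows:
  xyz:
    - [0,0,0.015]
    - [0,0,0.03]
    - [0,0,0.045]
    - [0,0,0.06]
    - [0,0,0.075]
  roll: [0,0,0,0,0]
  jaw: [10,10,10,10,10]

```text
time: 32.72
tcp_pos: [0.5586, 0.0108, 0.1575]
tool_rot: [1.836, 2.548, 0.001]
wrist_force: [-0.1, 0.1, 0.8]
finger_gap: 0.0273
```

Request:
play_rows:
  xyz:
    - [0,0,0.015]
    - [0,0,0.03]
    - [0,0,0.045]
    - [0,0,0.06]
    - [0,0,0.075]
  roll: [0,0,0,0,0]
  jaw: [10,10,10,10,10]

```text
time: 33.13
tcp_pos: [0.5584, 0.0109, 0.1542]
tool_rot: [1.836, 2.549, 0.0]
wrist_force: [0.2, -0.8, 0.4]
finger_gap: 0.0271
```

Request:
play_rows:
  xyz:
    - [0,0,0.03]
    - [0,0,0.06]
    - [0,0,0.09]
    - [0,0,0.12]
    - [0,0,0.15]
  roll: [0,0,0,0,0]
  jaw: [10,10,10,10,10]

```text
time: 33.55
tcp_pos: [0.5584, 0.0109, 0.1481]
tool_rot: [1.836, 2.549, -0.0]
wrist_force: [-0.7, -0.7, 1.4]
finger_gap: 0.0275
```

Request:
play_rows:
  xyz:
    - [0,0,0.01]
    - [0,0,0.02]
    - [0,0,0.03]
    - [0,0,0.04]
    - [0,0,0.05]
  roll: [0,0,0,0,0]
  jaw: [10,10,10,10,10]

```text
time: 33.97
tcp_pos: [0.5584, 0.0109, 0.1463]
tool_rot: [1.836, 2.549, 0.0]
wrist_force: [-0.1, 0.3, 0.2]
finger_gap: 0.027
```

Request:
play_rows:
  xyz:
    - [0,0,0.01]
    - [0,0,0.02]
    - [0,0,0.03]
    - [0,0,0.04]
    - [0,0,0.05]
  roll: [0,0,0,0,0]
  jaw: [10,10,10,10,10]

```text
time: 34.38
tcp_pos: [0.5585, 0.0109, 0.1443]
tool_rot: [1.836, 2.549, 0.0]
wrist_force: [-0.5, -0.7, 5.2]
finger_gap: 0.0273
```

Request:
play_rows:
  xyz:
    - [0,0,0.01]
    - [0,0,0.02]
    - [0,0,0.03]
    - [0,0,0.04]
    - [0,0,0.05]
  roll: [0,0,0,0,0]
  jaw: [10,10,10,10,10]

```text
time: 34.8
tcp_pos: [0.5593, 0.0107, 0.1439]
tool_rot: [1.836, 2.548, 0.002]
wrist_force: [-4.2, -0.4, 17.6]
finger_gap: 0.0271
```

Request:
play_rows:
  xyz:
    - [0,0,0.005]
    - [0,0,0.01]
    - [0,0,0.01]
    - [0,0,0.01]
    - [0,0,0.01]
  roll: [0,0,0,0,0]
  jaw: [10,10,10,10,10]

```text
time: 35.22
tcp_pos: [0.5595, 0.0106, 0.1439]
tool_rot: [1.836, 2.547, 0.003]
wrist_force: [-4.9, -0.6, 18.1]
finger_gap: 0.0272
```

```bash
python3 -c "
from h import *
go((0.558,0.010,0.144),108)
snap('b5','scene',(240,130,420,330),3)"
```

```text
t 35.22 tcp [0.5595 0.0106 0.1439] yaw 108.4 gap 27.2 F [-4.9 -0.6 18.1] shift [-0.001 -0.04  -0.002] len mm 2 roll 0.07
```

View pics/b5.png

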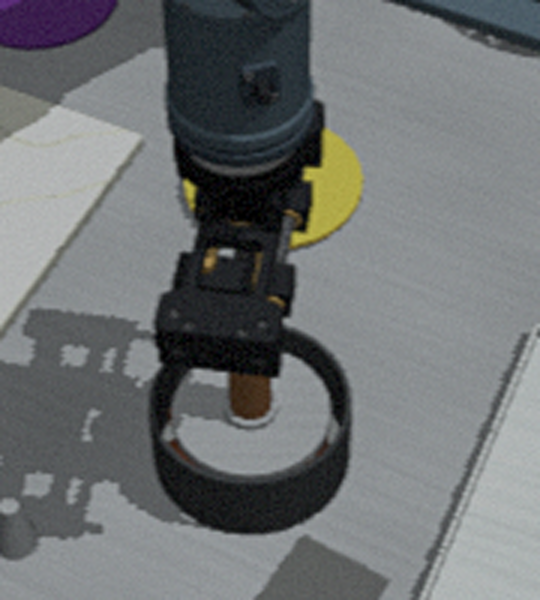

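The press went home. Force rose to about 18 N at the wrist (about 22 N on the load) with travel stopped at TCP z 0.144. Returning the tamper.

Request:
play_rows:
  xyz:
    - [0,0,-0.1]
    - [0,0,-0.3]
    - [0,0,-0.7]
    - [0,0,-1.1]
    - [0,0,-1.5]
  roll: [0,0,0,0,0]
  jaw: [10,10,10,10,10]

```text
time: 35.68
tcp_pos: [0.5576, 0.011, 0.202]
tool_rot: [-1.835, -2.548, 0.002]
wrist_force: [0.5, -0.1, -3.8]
finger_gap: 0.0273
```

```bash
python3 -c "
from h import *
go((0.410,-0.264,0.20),108)"
```

```text
t 35.68 tcp [0.5576 0.011  0.202 ] yaw 108.5 gap 27.3 F [ 0.5 -0.1 -3.8] shift [-5.353 -5.678  0.06 ] len mm 312 roll 0.08
```

Request:
play_rows:
  xyz:
    - [-0.4,-0.4,0]
    - [-1.0,-1.1,0]
    - [-1.6,-1.7,0]
    - [-2.2,-2.3,0]
    - [-2.8,-3,0]
  roll: [0,0,0,0,0]
  jaw: [10,10,10,10,10]

```text
time: 36.1
tcp_pos: [0.4792, -0.134, 0.2018]
tool_rot: [-1.835, -2.55, -0.0]
wrist_force: [1.0, -0.9, -3.1]
finger_gap: 0.0272
```

Request:
play_rows:
  xyz:
    - [-0.6,-0.6,0]
    - [-1.2,-1.2,0]
    - [-1.8,-1.9,0]
    - [-2.3,-2.4,0]
    - [-2.5,-2.6,0]
  roll: [0,0,0,0,0]
  jaw: [10,10,10,10,10]

```text
time: 36.52
tcp_pos: [0.4098, -0.265, 0.202]
tool_rot: [-1.843, -2.544, 0.003]
wrist_force: [0.7, 0.7, -3.6]
finger_gap: 0.0272
```

Request:
play_rows:
  xyz:
    - [0,0,0.3]
    - [0,0,0.7]
    - [0,0,1.1]
    - [0,0,1.4]
    - [0,0,1.6]
  roll: [0,0,0,0,0]
  jaw: [10,10,10,10,10]

```text
time: 36.93
tcp_pos: [0.4121, -0.2604, 0.1365]
tool_rot: [-1.835, -2.547, 0.001]
wrist_force: [0.2, 0.0, -3.7]
finger_gap: 0.0273
```

```bash
python3 -c "
from h import *
go((0.410,-0.264,0.119),108)
snap('b6','scene',(160,80,360,330),2.4)
snap('b6t','top',(280,165,380,265),5)"
```

```text
t 36.93 tcp [ 0.4121 -0.2604  0.1365] yaw 108.5 gap 27.3 F [ 0.2  0.  -3.7] shift [-0.069 -0.079  0.438] len mm 18 roll 0.08
```

View pics/b6.png

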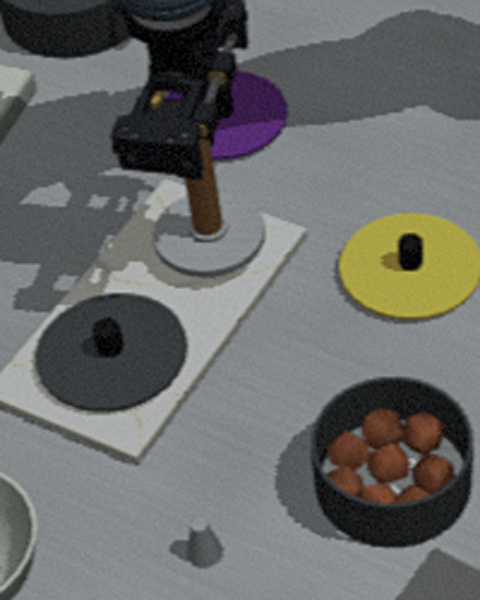

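View pics/b6t.png

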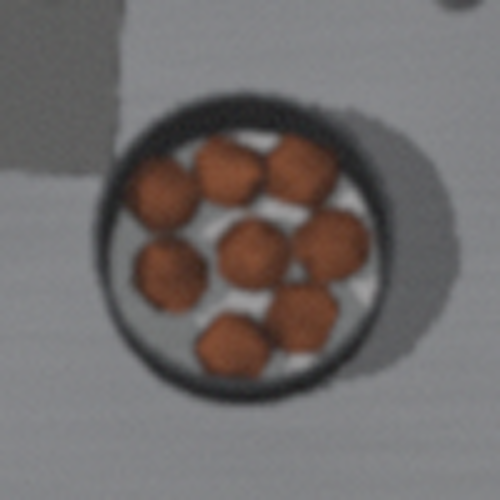

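The load is one level layer, deeper in the tin. Setting the tamper down.

Request:
play_rows:
  xyz:
    - [0,0,0.1]
    - [0,0,0.2]
    - [0,0,0.3]
    - [0,0,0.36]
    - [0,0,0.4]
  roll: [0,0,0,0,0]
  jaw: [10,10,10,10,10]

```text
time: 37.45
tcp_pos: [0.413, -0.2611, 0.1217]
tool_rot: [-1.836, -2.549, -0.0]
wrist_force: [0.0, -0.0, -3.3]
finger_gap: 0.0267
```

Request:
play_rows:
  xyz:
    - [0,0,0.02]
    - [0,0,0.03]
    - [0,0,0.03]
    - [0,0,0.03]
    - [0,0,0.03]
  roll: [0,0,0,0,0]
  jaw: [10,10,10,10,10]

```text
time: 37.87
tcp_pos: [0.4131, -0.2612, 0.1208]
tool_rot: [1.836, 2.549, 0.0]
wrist_force: [0.3, -0.2, -3.0]
finger_gap: 0.0274
```

Request:
play_rows:
  xyz:
    - [0,0,0.02]
    - [0,0,0.04]
    - [0,0,0.05]
    - [0,0,0.05]
    - [0,0,0.05]
  roll: [0,0,0,0,0]
  jaw: [10,10,10,10,10]

```text
time: 38.28
tcp_pos: [0.4132, -0.261, 0.1188]
tool_rot: [1.836, 2.549, 0.0]
wrist_force: [-0.2, 1.3, -0.0]
finger_gap: 0.0271
```

Request:
play_rows:
  xyz:
    - [0,0,0]
    - [0,0,0]
    - [0,0,0]
    - [0,0,0]
    - [0,0,0]
  roll: [0,0,0,0,0]
  jaw: [30,40,50,60,60]

```text
time: 38.7
tcp_pos: [0.4131, -0.2613, 0.1187]
tool_rot: [1.836, 2.549, -0.0]
wrist_force: [0.5, 0.5, -0.3]
finger_gap: 0.0544
```

Request:
play_rows:
  xyz:
    - [0,0,-0.3]
    - [0,0,-0.9]
    - [0,0,-1.7]
    - [0,0,-2.5]
    - [0,0,-2.8]
  roll: [0,0,0,0,0]
  jaw: [60,60,60,60,60]

```text
time: 39.12
tcp_pos: [0.4144, -0.2624, 0.2343]
tool_rot: [1.834, 2.544, 0.002]
wrist_force: [0.6, -0.1, 0.2]
finger_gap: 0.0603
```

```bash
python3 -c "
from h import *
go((0.5625,-0.268,0.20),80)
from fit import *
dt,ds=cams()
fit('lid',[(.067,.026),(.067,.021),(.012,.056)],(.56,-.27),dt,ds)
fit('tamper',[(.052,.015),(.052,.025),(.014,.145)],(.41,-.262),dt,ds)
im=ds['color'][80:330,130:370,::-1]
cv2.imwrite('pics/c3.png',cv2.resize(im,None,fx=2.4,fy=2.4,interpolation=cv2.INTER_CUBIC))
"
```

```text
t 39.12 tcp [ 0.4144 -0.2624  0.2343] yaw 108.4 gap 60.3 F [ 0.6 -0.1  0.2] shift [-1.3    3.466  0.876] len mm 152 roll 4.74
lid [ 0.5652 -0.2732] [-0.1 -1.   0.1  1. ]
lid [ 0.5564 -0.2693] [-1.2 -3.7  1.2  1.3]
lid [ 0.5621 -0.271 ] [-1.   0.3 -0.8  2.3 -3.5 -2.3 -0.9  3. ]
tamper [ 0.4091 -0.2641] [-1.  -0.9  0.8  0.9]
tamper [ 0.4132 -0.2581] [-0.3 -2.5  0.3  1.7]
tamper [ 0.4093 -0.2622] [-1.9 -1.  -0.2  0.8 -0.9 -4.2 -0.4 -0.1]
```

View pics/c3.png

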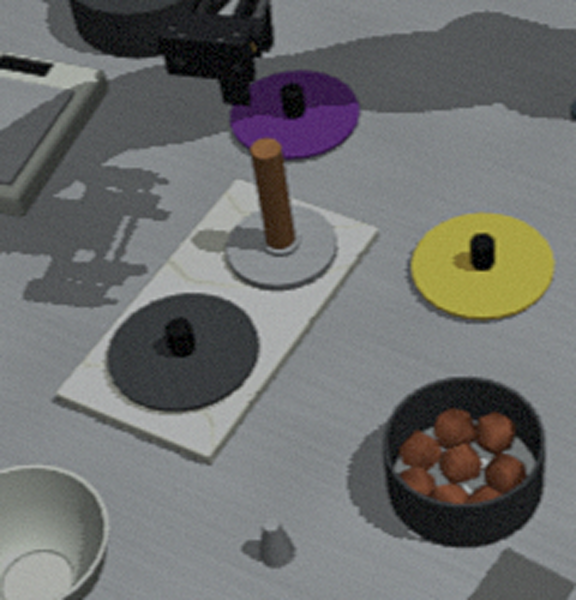

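Request:
play_rows:
  xyz:
    - [-0.3,0.8,0]
    - [-0.6,1.7,0]
    - [-0.9,2.5,0]
    - [-1.2,3.2,0]
    - [-1.3,3.45,0]
  roll: [0,0,0,0,0]
  jaw: [60,60,60,60,60]

```text
time: 39.83
tcp_pos: [0.564, -0.2653, 0.2286]
tool_rot: [-1.832, -2.551, -0.0]
wrist_force: [-0.1, 0.2, -0.1]
finger_gap: 0.0598
```

Request:
play_rows:
  xyz:
    - [0,0,0.5]
    - [0,0,1.3]
    - [0,0,2.2]
    - [0,0,3]
    - [0,0,3.2]
  roll: [0,0,0,0,0]
  jaw: [60,60,60,60,60]

```text
time: 40.25
tcp_pos: [0.5564, -0.2647, 0.0962]
tool_rot: [-1.83, -2.541, 0.004]
wrist_force: [-0.8, 0.5, 0.2]
finger_gap: 0.0601
```

```bash
python3 -c "
from h import *
dt=viewer.read_camera('top');ds=viewer.read_camera('scene')
print(tri([dt,ds],[(455,209.8),(205,220.4)]))
go((0.563,-0.2685,0.040),108)
im=ds['color'][120:280,130:330,::-1]
cv2.imwrite('pics/c4.png',cv2.resize(im,None,fx=3.6,fy=3.6,interpolation=cv2.INTER_CUBIC))
im=dt['color'][140:330,380:560,::-1]
cv2.imwrite('pics/c4t.png',cv2.resize(im,None,fx=3,fy=3,interpolation=cv2.INTER_CUBIC))
"
```

```text
[ 0.56014612 -0.2700221   0.03560122]
t 40.35 tcp [ 0.5585 -0.2661  0.1002] yaw 108.4 gap 60.0 F [ 0.2  1.5 -0.8] shift [-0.097  0.095  1.504] len mm 60 roll 0.07
```

View pics/c4.png

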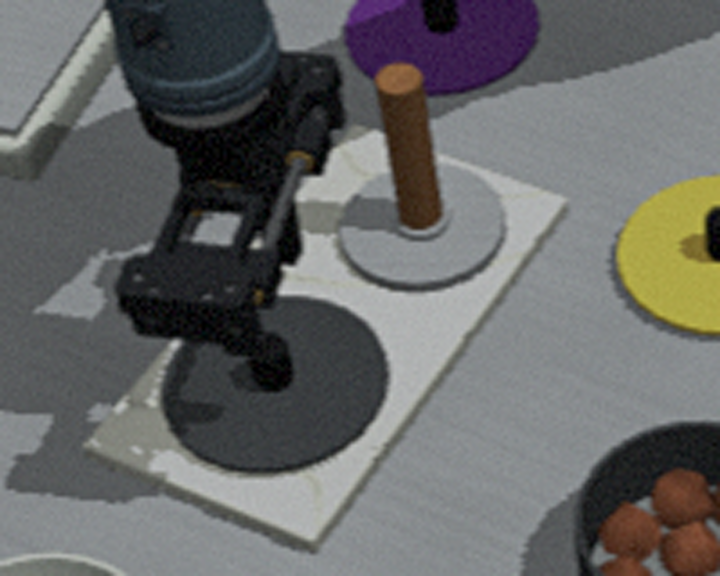

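View pics/c4t.png

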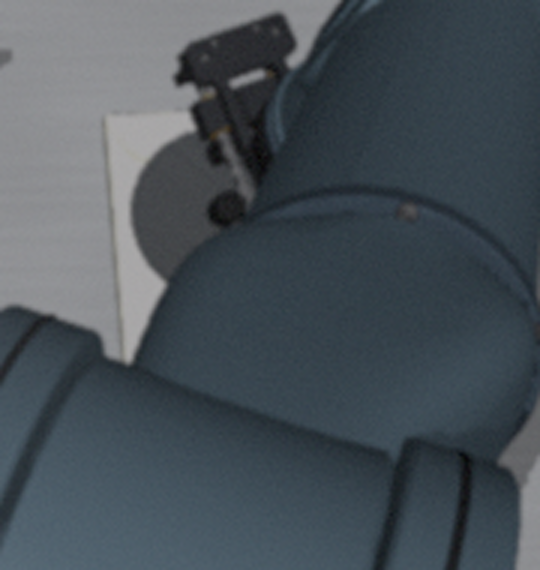

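Request:
play_rows:
  xyz:
    - [-0.08,0.05,0.2]
    - [-0.08,0.05,0.5]
    - [-0.08,0.05,0.9]
    - [-0.08,0.05,1.2]
    - [-0.08,0.05,1.3]
  roll: [0,0,0,0,0]
  jaw: [60,60,60,60,60]

```text
time: 40.77
tcp_pos: [0.5628, -0.2687, 0.0493]
tool_rot: [-1.835, -2.548, 0.0]
wrist_force: [0.6, -0.1, -0.4]
finger_gap: 0.0601
```

Request:
play_rows:
  xyz:
    - [0,0,0]
    - [0,0,0]
    - [0,0,0]
    - [0,0,0]
    - [0,0,0]
  roll: [0,0,0,0,0]
  jaw: [60,60,60,60,60]

```text
time: 41.18
tcp_pos: [0.5638, -0.2693, 0.0513]
tool_rot: [1.836, 2.548, 0.0]
wrist_force: [0.2, 0.6, 0.1]
finger_gap: 0.0599
```

```bash
python3 -c "
from h import *
go((0.5615,-0.2685,0.040),108)
ds=snap('c5','scene',(150,150,290,280),5)
"
```

```text
t 41.18 tcp [ 0.5638 -0.2693  0.0513] yaw 108.5 gap 59.9 F [0.2 0.6 0.1] shift [ 0.038 -0.047  0.283] len mm 12 roll 0.08
```

View pics/c5.png

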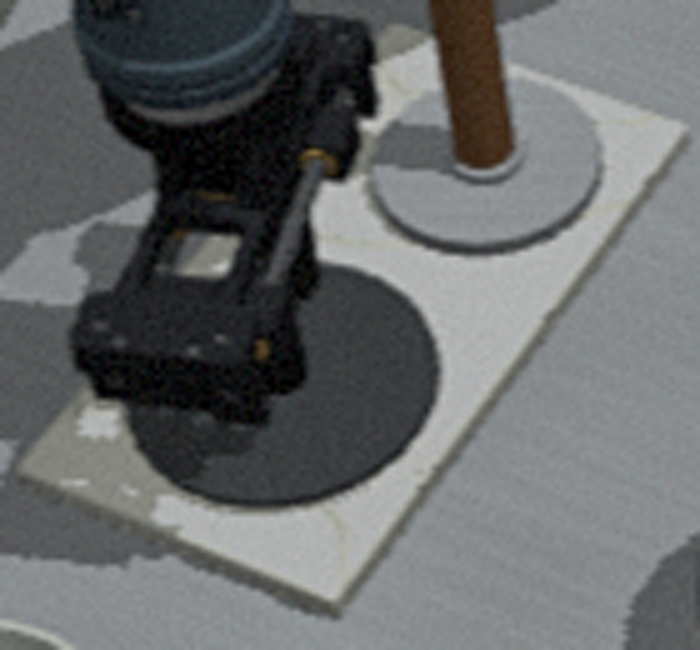

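Request:
play_rows:
  xyz:
    - [0.02,-0.02,0.15]
    - [0.02,-0.02,0.28]
    - [0.02,-0.02,0.28]
    - [0.02,-0.02,0.28]
    - [0.02,-0.02,0.28]
  roll: [0,0,0,0,0]
  jaw: [60,60,50,35,10]

```text
time: 41.65
tcp_pos: [0.5622, -0.2687, 0.0393]
tool_rot: [-1.836, -2.549, 0.0]
wrist_force: [0.3, 0.5, -0.3]
finger_gap: 0.0421
```

Request:
play_rows:
  xyz:
    - [0,0,0]
    - [0,0,0]
    - [0,0,0]
    - [0,0,0]
    - [0,0,0]
  roll: [0,0,0,0,0]
  jaw: [10,10,10,10,10]

```text
time: 42.07
tcp_pos: [0.5624, -0.2687, 0.0396]
tool_rot: [1.836, 2.549, 0.0]
wrist_force: [0.4, 0.1, 0.4]
finger_gap: 0.0233
```

Request:
play_rows:
  xyz:
    - [0,0,-0.2]
    - [0,0,-0.6]
    - [0,0,-1.2]
    - [0,0,-1.8]
    - [0,0,-2.2]
  roll: [0,0,0,0,0]
  jaw: [10,10,10,10,10]

```text
time: 42.48
tcp_pos: [0.5627, -0.2691, 0.1299]
tool_rot: [1.836, 2.547, 0.0]
wrist_force: [0.5, -0.6, -1.1]
finger_gap: 0.0234
```

```bash
python3 -c "
from h import *
go((0.558,0.010,0.13),108)
ds=snap('c6','scene',(130,110,330,280),3.6)
"
```

```text
t 42.48 tcp [ 0.5627 -0.2691  0.1299] yaw 108.4 gap 23.4 F [ 0.5 -0.6 -1.1] shift [ 6.655  2.096 -0.008] len mm 279 roll 0.07
```

View pics/c6.png

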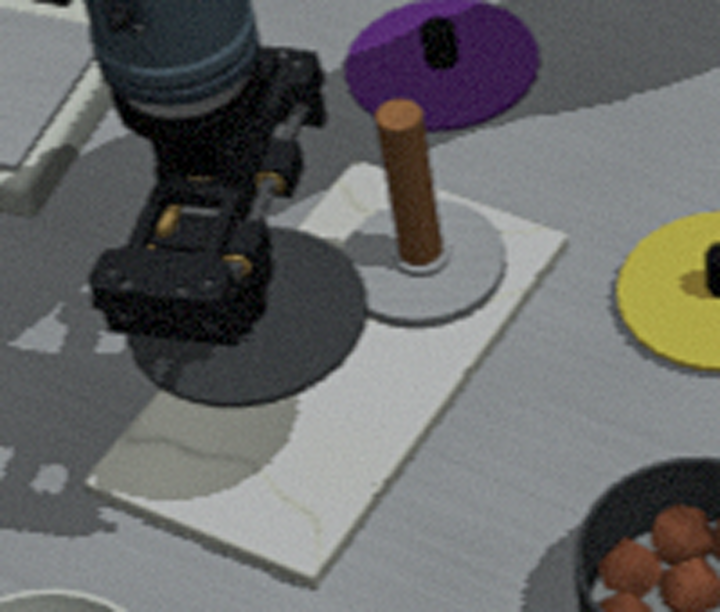

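Request:
play_rows:
  xyz:
    - [0.5,0.15,0]
    - [1.2,0.4,0]
    - [1.9,0.6,0]
    - [2.6,0.8,0]
    - [3.3,1.05,0]
  roll: [0,0,0,0,0]
  jaw: [10,10,10,10,10]

```text
time: 42.95
tcp_pos: [0.5593, -0.1289, 0.127]
tool_rot: [-1.836, -2.548, 0.001]
wrist_force: [0.7, -0.1, -1.4]
finger_gap: 0.0231
```

Request:
play_rows:
  xyz:
    - [0.7,0.2,0]
    - [1.4,0.4,0]
    - [2.1,0.7,0]
    - [2.8,0.9,0]
    - [3.3,1.05,0]
  roll: [0,0,0,0,0]
  jaw: [10,10,10,10,10]

```text
time: 43.37
tcp_pos: [0.5577, 0.0118, 0.1269]
tool_rot: [-1.832, -2.55, -0.001]
wrist_force: [-0.3, 0.2, -1.6]
finger_gap: 0.0233
```

Request:
play_rows:
  xyz:
    - [0,0,0]
    - [0,0,0]
    - [0,0,0]
    - [0,0,0]
    - [0,0,0]
  roll: [0,0,0,0,0]
  jaw: [10,10,10,10,10]

```text
time: 43.78
tcp_pos: [0.5583, 0.0067, 0.1275]
tool_rot: [1.839, 2.547, -0.001]
wrist_force: [1.1, 0.2, -0.5]
finger_gap: 0.0228
```

```bash
python3 -c "
from fit import *
go((0.558,0.010,0.095),108)
s,_=state();x,y,z=s['tcp_pos'];zo=z-.0245
ds=snap('c7','scene',(260,180,400,320),4.2)
print('pred lid',np.round(box(ds,pts(x,y,[(.067,zo+.006),(.067,zo+.011)])),1),'tin',np.round(box(ds,pts(.558,.010,[(.066,0),(.066,.06)])),1))
"
```

```text
t 43.78 tcp [0.5583 0.0067 0.1275] yaw 108.3 gap 22.8 F [ 1.1  0.2 -0.5] shift [0.08  0.019 0.812] len mm 33 roll 0.05
pred lid [284.1 216.5 355.8 274.4] tin [288.1 234.9 356.2 306.9]
```

View pics/c7.png

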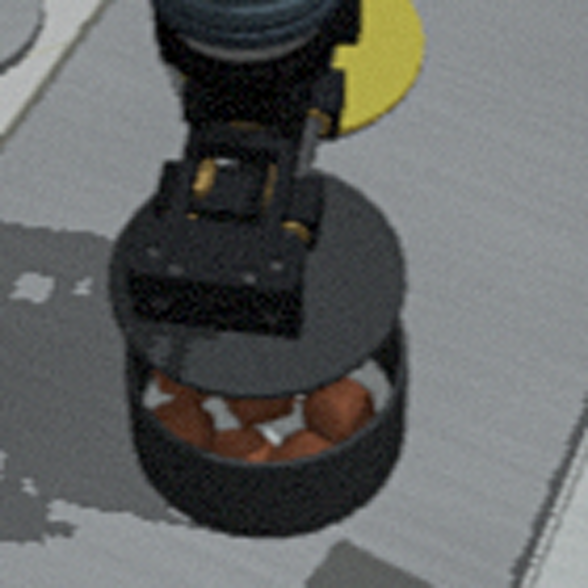

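Request:
play_rows:
  xyz:
    - [0.08,0.02,0.2]
    - [0.08,0.02,0.4]
    - [0.08,0.02,0.6]
    - [0.08,0.02,0.7]
    - [0.08,0.02,0.75]
  roll: [0,0,0,0,0]
  jaw: [10,10,10,10,10]

```text
time: 44.25
tcp_pos: [0.5574, 0.0115, 0.0962]
tool_rot: [-1.836, -2.548, 0.002]
wrist_force: [0.2, 0.5, -2.5]
finger_gap: 0.023
```

```bash
python3 -c "
from fit import *
go((0.558,0.010,0.0785),108)
ds=snap('c8','scene',(260,180,400,320),4.2)
"
```

```text
t 44.25 tcp [0.5574 0.0115 0.0962] yaw 108.5 gap 23.0 F [ 0.2  0.5 -2.5] shift [-0.042  0.004  0.441] len mm 18 roll 0.08
```

View pics/c8.png

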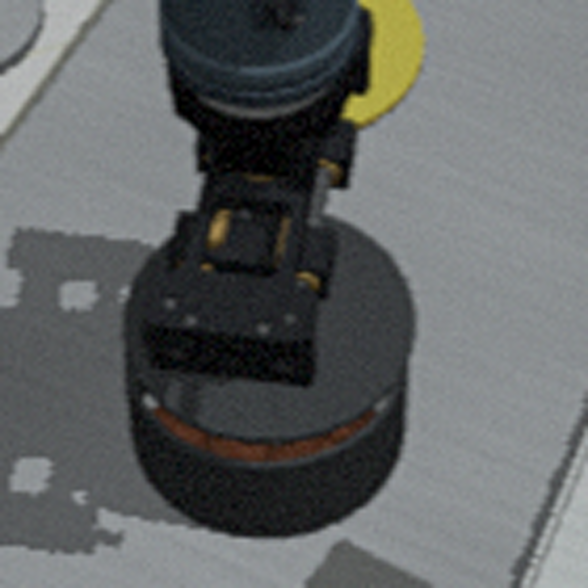

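Request:
play_rows:
  xyz:
    - [-0.03,0,0.1]
    - [-0.03,0,0.2]
    - [-0.03,0,0.28]
    - [-0.03,0,0.34]
    - [-0.03,0,0.38]
  roll: [0,0,0,0,0]
  jaw: [10,10,10,10,10]

```text
time: 44.72
tcp_pos: [0.5584, 0.0106, 0.0819]
tool_rot: [-1.836, -2.549, 0.0]
wrist_force: [-0.3, 0.9, -0.8]
finger_gap: 0.0232
```

Request:
play_rows:
  xyz:
    - [0,0,0.02]
    - [0,0,0.04]
    - [0,0,0.05]
    - [0,0,0.06]
    - [0,0,0.06]
  roll: [0,0,0,0,0]
  jaw: [10,10,10,10,10]

```text
time: 45.13
tcp_pos: [0.5585, 0.0105, 0.0799]
tool_rot: [1.836, 2.549, 0.0]
wrist_force: [-0.1, 0.1, -2.1]
finger_gap: 0.023
```

Request:
play_rows:
  xyz:
    - [0,0,0.02]
    - [0,0,0.04]
    - [0,0,0.04]
    - [0,0,0.04]
    - [0,0,0.04]
  roll: [0,0,0,0,0]
  jaw: [10,10,10,10,10]

```text
time: 45.55
tcp_pos: [0.5586, 0.0105, 0.0786]
tool_rot: [1.836, 2.549, 0.0]
wrist_force: [-1.3, 0.2, 4.1]
finger_gap: 0.023
```

```bash
python3 -c "
from fit import *
go((0.558,0.010,0.0785),108)
ds=snap('c9','scene',(260,180,400,320),4.2)
"
```

```text
t 45.55 tcp [0.5586 0.0105 0.0786] yaw 108.5 gap 23.0 F [-1.3  0.2  4.1] shift [-0.008 -0.019  0.001] len mm 1 roll 0.08
```

View pics/c9.png

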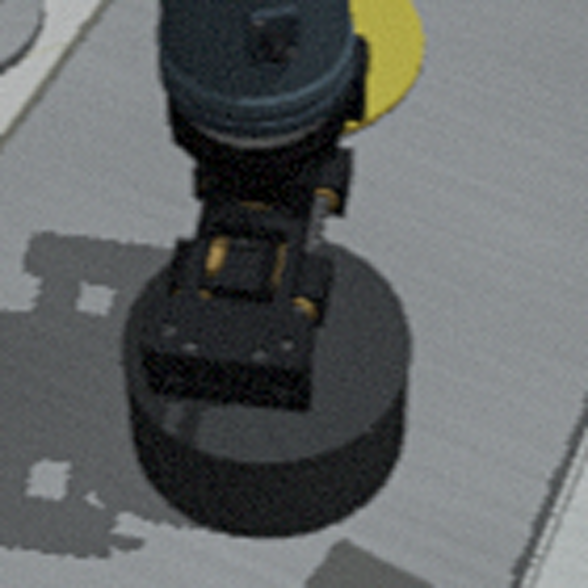

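The lid sits on the rim: contact force about 4 N at TCP z 0.0786, as predicted. Release and rise.

Request:
play_rows:
  xyz:
    - [0,0,0]
    - [0,0,0]
    - [0,0,0]
    - [0,0,0]
    - [0,0,0]
  roll: [0,0,0,0,0]
  jaw: [26,34,44,54,56]

```text
time: 46.02
tcp_pos: [0.5585, 0.0105, 0.0782]
tool_rot: [1.836, 2.549, -0.0]
wrist_force: [-0.0, 0.0, 0.6]
finger_gap: 0.0505
```

Request:
play_rows:
  xyz:
    - [0,0,-0.3]
    - [0,0,-0.9]
    - [0,0,-1.7]
    - [0,0,-2.5]
    - [0,0,-3.3]
  roll: [0,0,0,0,0]
  jaw: [56,56,56,56,56]

```text
time: 46.43
tcp_pos: [0.5582, 0.0103, 0.2124]
tool_rot: [1.837, 2.548, -0.0]
wrist_force: [1.2, 1.7, 0.1]
finger_gap: 0.0557
```

Request:
play_rows:
  xyz:
    - [0.8,-0.6,0]
    - [1.6,-1.2,0]
    - [2.4,-1.8,0]
    - [3.2,-2.4,0]
    - [3.6,-2.6,0]
  roll: [0,0,0,0,0]
  jaw: [56,56,56,56,56]

```text
time: 46.85
tcp_pos: [0.4099, 0.1158, 0.2104]
tool_rot: [-1.831, -2.549, 0.001]
wrist_force: [-0.1, -0.1, 0.5]
finger_gap: 0.0561
```

Request:
play_rows:
  xyz:
    - [0,0,0]
    - [0,0,0]
    - [0,0,0]
    - [0,0,0]
    - [0,0,0]
  roll: [0,0,0,0,0]
  jaw: [56,56,56,56,56]

```text
time: 47.27
tcp_pos: [0.4152, 0.1133, 0.2104]
tool_rot: [1.839, 2.546, 0.0]
wrist_force: [-0.3, -0.1, 0.6]
finger_gap: 0.0558
```

```bash
python3 -c "
from fit import *
go((0.558,0.010,0.0785),108)
dt,ds=cams()
fit('lid',[(.067,.060),(.067,.065),(.012,.095)],(.558,.01),dt,ds)
fit('tamper',[(.052,.015),(.052,.025),(.014,.145)],(.41,-.262),dt,ds)
cv2.imwrite('pics/d1.png',ds['color'][:,:,::-1])
cv2.imwrite('pics/d2.png',dt['color'][:,:,::-1])
cv2.imwrite('pics/d3.png',cv2.resize(ds['color'][200:320,260:400,::-1],None,fx=4.2,fy=4.2,interpolation=cv2.INTER_CUBIC))
"
```

```text
t 47.27 tcp [0.4152 0.1133 0.2104] yaw 108.3 gap 55.8 F [-0.3 -0.1  0.6] shift [-3.572  2.574  3.301] len mm 220 roll 0.06
lid [0.5598 0.0097] [ 0.3 -0.9 -0.3  0.9]
lid [0.5564 0.0131] [-0.9 -1.1  0.9  0.7]
lid [0.558  0.0113] [-0.4 -0.1 -1.   1.7 -2.1 -0.9 -0.3  1. ]
tamper [ 0.4113 -0.2655] [ 1.2  0.2 -0.9 -0.1]
tamper [ 0.4139 -0.2585] [-0.7 -2.4  0.7  1.6]
tamper [ 0.4112 -0.2626] [-0.1  0.2 -2.4 -0.1 -1.6 -3.8 -0.2  0.2]
```

View pics/d1.png

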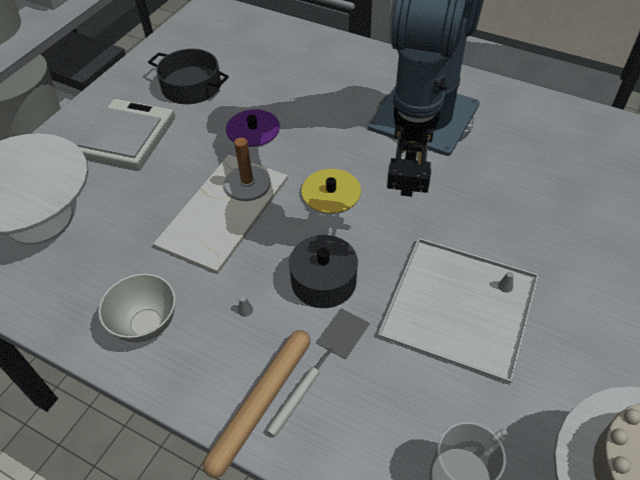

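View pics/d3.png

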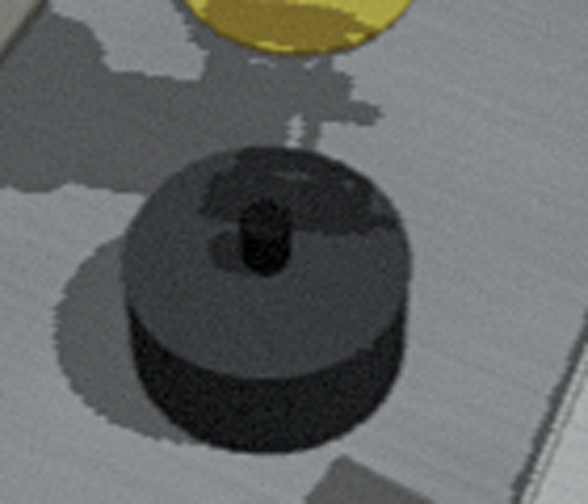

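View pics/d2.png

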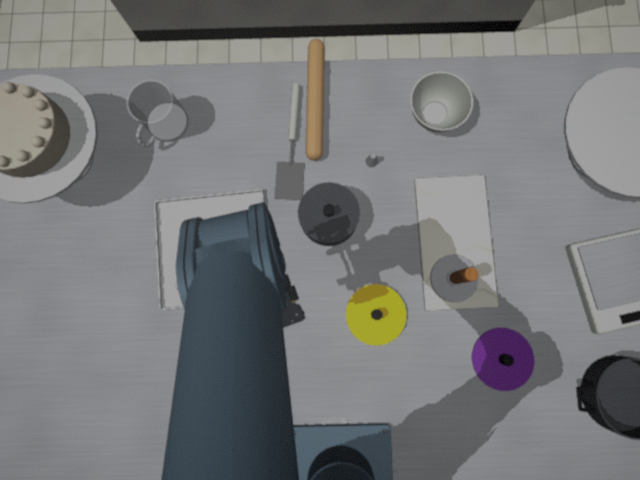

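The lid lies flat and centred on the tin at scene px (323,262). The tamper stands upright on the slab at (246,182). The nozzles (507,282) and (245,305), the spatula and the look-alike lids have not moved. The gripper is clear of everything.

```bash
python3 -c "
from rig import ctrl
print(ctrl.hand_in())"
```

```text
the job is handed in; nothing more can be done
None
```

The job is done and handed in after about 47 s on the robot's clock, well under the 208 s limit. The hand-in gives no verdict.

**What I did**
- **Stones:** I moved all six loose stones from the sheet into the tin. They lay in one layer with the two already there: one in the middle and seven round it.
- **Pressing:** I pressed the load down with the tamper. The base travelled about 16 mm, then stopped hard at about 18 N on the wrist (about 22 N on the load).
- **Tamper and lid:** I stood the tamper back on the slab and set the lid on the rim. Contact came at about 4 N, at the height I had predicted.

**Last checks**
- **Stones:** after pressing, the pictures showed all eight in one level layer, lower in the tin than before. They are under the lid now, so I could not look again.
- **Lid:** it lies flat at about (0.558, 0.011). I put the tin at (0.558, 0.010).
- **Tamper:** it stands upright at about (0.411, -0.263), well inside the slab's edges.
- **Other things:** both nozzles, the spatula and the purple and yellow lids look unmoved, and the gripper is clear of everything.

**Disagreements:** the two cameras differed by 3 to 7 mm on the lid, tin and tamper positions, so I averaged them and checked fits in the pictures. The recognition network once failed to find the tin in the scene picture, so I fitted its outline by hand from the images. I saw no knocked stone and no slackened grip.

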